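# Empty the pencil scoop and rake the pencils into line

### The job

Tip the pencils out of the scoop into the wooden tray and stand the empty scoop upright on its square pad again. Then take the rake and comb all the pencils in the tray together at its tall end, lying flat side by side, parallel to the tall end wall and none on top of another, and stand the rake back on its narrow pad. In the tray move the pencils only with the rake, never with the fingers, and leave the other things on the desk alone.

Things in the scene. Friction and masses are not known exactly. Their poses are not given: they have to be found in the camera images.
- tray: Shallow varnished wooden tray fixed to the desk, 144 (x) x 340 (y) mm outside, floor 5 mm thick, walls 5 mm thick and 14 mm high from the desk on three sides; the end wall at +y, the tall end, is 32 mm high. Inside 134 x 330 mm, slippery (friction about 0.3). Origin under its centre at desk level, x across the tray, y along it towards the tall end; its x points roughly away from the robot.
- scoop: Grey plastic pencil scoop, an open dish 110 mm long (x) with floor 72 mm wide, both side walls flared outwards 30 deg from upright to a mouth 116 mm wide at 43 mm height; flat end plates 116 mm wide and 42 mm high stand at x = +/-53 mm. 0.18 kg, smooth. Origin under the centre of the dish's floor; z up when it stands; the handle points to its -x, at the start roughly towards the robot. Pencils lie in it lengthwise (along x).
- scoop_handle (a point): Middle of the scoop's handle: a straight round black bar, diameter 16 mm, running along the scoop's x from x = -66 to -147 mm at height 58 mm above the scoop's underside. This point is at x = -108 mm. Same axes as the scoop. It can be gripped across the bar at any lean; being round, it may turn some tenths of a radian in the grip.
- rake: Small table rake with dark steel bar and teeth and a dark wooden handle that stands on its own teeth, 0.22 kg: a bar 118 mm long (x) and 38 mm deep (y), 24 to 32 mm above its foot, with 5 blade teeth below it, each 5 mm thick, 38 mm deep and 24 mm high, 27 mm apart (gaps 22 mm). Overall 118 x 38 mm, 97 mm high. Origin under its centre at the foot of the teeth; x along the bar, z up. It is pushed or drawn along its y.
- rake_grip (a point): Grip point on the rake's upright handle plate, 75 mm above the foot of the teeth. The plate is 40 mm wide (x), 14 mm thick (y) and runs from 32 to 97 mm above the foot. Same axes as the rake.
- scoop_pad: Thin square cork pad fixed to the desk, 150 x 150 mm, 3 mm thick: the scoop's place. Origin under its centre at desk level; the scoop's dish is centred over it.
- rake_pad: Thin narrow cork pad fixed to the desk, 150 (x) x 80 (y) mm, 3 mm thick: the rake's place. Origin under its centre at desk level.
- mouse: Black computer mouse, 100 x 60 x 33 mm. Leave alone.
- mug: White mug, 95 mm high, 80 mm across. Leave alone.
- eraser: White eraser, 60 x 25 x 14 mm. Leave alone.
- stapler: Black stapler, 140 mm long. Leave alone.
- tray_pencil1: Plain flat dark-wood pencil, unsharpened: a bar 96 x 12 x 9 mm, 12 g. Origin at its centre, x along its length, z the 9 mm thickness. Lies askew in the tray at the start.
- tray_pencil2: Plain flat dark-wood pencil, unsharpened: a bar 96 x 12 x 9 mm, 12 g. Origin at its centre, x along its length, z the 9 mm thickness. Lies askew in the tray at the start.
- tray_pencil3: Plain flat dark-wood pencil, unsharpened: a bar 96 x 12 x 9 mm, 12 g. Origin at its centre, x along its length, z the 9 mm thickness. Lies askew in the tray at the start.
- scoop_pencil1: Plain flat dark-wood pencil, unsharpened: a bar 96 x 12 x 9 mm, 12 g. Origin at its centre, x along its length, z the 9 mm thickness. Lies in the scoop at the start; may be absent.
- scoop_pencil2: Plain flat dark-wood pencil, unsharpened: a bar 96 x 12 x 9 mm, 12 g. Origin at its centre, x along its length, z the 9 mm thickness. Lies in the scoop at the start; may be absent.
- scoop_pencil3: Plain flat dark-wood pencil, unsharpened: a bar 96 x 12 x 9 mm, 12 g. Origin at its centre, x along its length, z the 9 mm thickness. Lies in the scoop at the start; may be absent.
- scoop_pencil4: Plain flat dark-wood pencil, unsharpened: a bar 96 x 12 x 9 mm, 12 g. Origin at its centre, x along its length, z the 9 mm thickness. Lies in the scoop at the start; may be absent.
- scoop_pencil5: Plain flat dark-wood pencil, unsharpened: a bar 96 x 12 x 9 mm, 12 g. Origin at its centre, x along its length, z the 9 mm thickness. Lies in the scoop at the start; may be absent.

How it is judged (in metres and radians):
On the way, in this order (a step that is already met when the one before it is completed fails the run):
1. the scoop has been tipped and all its pencils lie in the tray (angle between scoop's own z axis and vertical above 0.6 rad and x of scoop_pencil1 in the frame of tray between -0.067 and 0.067 m and y of scoop_pencil1 in the frame of tray between -0.165 and 0.165 m and z of each of scoop_pencil1, scoop_pencil2, scoop_pencil3, scoop_pencil4, scoop_pencil5 in the frame of tray below 0.045 m and x of scoop_pencil2 in the frame of tray between -0.067 and 0.067 m and y of scoop_pencil2 in the frame of tray between -0.165 and 0.165 m and x of scoop_pencil3 in the frame of tray between -0.067 and 0.067 m and y of scoop_pencil3 in the frame of tray between -0.165 and 0.165 m and x of scoop_pencil4 in the frame of tray between -0.067 and 0.067 m and y of scoop_pencil4 in the frame of tray between -0.165 and 0.165 m and x of scoop_pencil5 in the frame of tray between -0.067 and 0.067 m and y of scoop_pencil5 in the frame of tray between -0.165 and 0.165 m), for 0.1 s.
2. the empty scoop stands upright on its pad again, let go (horizontal distance between scoop and scoop_pad below 0.025 m and angle between scoop's own z axis and vertical below 0.1 rad and height (world z) of scoop below 0.012 m and contact force between the fingers and scoop below 0.2 N), for 0.2 s.
3. the rake is held with its teeth inside the tray (contact force between the fingers and rake above 0.5 N and x of rake in the frame of tray between -0.08 and 0.08 m and y of rake in the frame of tray between -0.16 and 0.16 m and z of rake in the frame of tray below 0.016 m), for 0.2 s.
4. with the rake in hand, all pencils are combed parallel at the tall end of the tray (contact force between the fingers and rake above 0.5 N and x of tray_pencil1 in the frame of tray between -0.062 and 0.062 m and y of tray_pencil1 in the frame of tray between 0.05 and 0.165 m and z of each of tray_pencil1, tray_pencil2, tray_pencil3, scoop_pencil1, scoop_pencil2, scoop_pencil3, scoop_pencil4, scoop_pencil5 in the frame of tray below 0.016 m and angle between the x axis of each of tray_pencil1, tray_pencil2, tray_pencil3, scoop_pencil1, scoop_pencil2, scoop_pencil3, scoop_pencil4, scoop_pencil5 and the x axis of tray, either way round below 0.26 rad and x of tray_pencil2 in the frame of tray between -0.062 and 0.062 m and y of tray_pencil2 in the frame of tray between 0.05 and 0.165 m and x of tray_pencil3 in the frame of tray between -0.062 and 0.062 m and y of tray_pencil3 in the frame of tray between 0.05 and 0.165 m and x of scoop_pencil1 in the frame of tray between -0.062 and 0.062 m and y of scoop_pencil1 in the frame of tray between 0.05 and 0.165 m and x of scoop_pencil2 in the frame of tray between -0.062 and 0.062 m and y of scoop_pencil2 in the frame of tray between 0.05 and 0.165 m and x of scoop_pencil3 in the frame of tray between -0.062 and 0.062 m and y of scoop_pencil3 in the frame of tray between 0.05 and 0.165 m and x of scoop_pencil4 in the frame of tray between -0.062 and 0.062 m and y of scoop_pencil4 in the frame of tray between 0.05 and 0.165 m and x of scoop_pencil5 in the frame of tray between -0.062 and 0.062 m and y of scoop_pencil5 in the frame of tray between 0.05 and 0.165 m), for 0.2 s.
At the end, for the whole second after the job is handed in: Every pencil lies flat on the tray floor (centre less than 16 mm above the desk), within 0.26 rad of parallel to the tall end wall, its centre within 115 mm of that wall; the scoop stands upright on its pad and the rake upright on its pad, each centred within 25 mm; all at rest (x of tray_pencil1 in the frame of tray between -0.062 and 0.062 m and y of tray_pencil1 in the frame of tray between 0.05 and 0.165 m and z of each of tray_pencil1, tray_pencil2, tray_pencil3, scoop_pencil1, scoop_pencil2, scoop_pencil3, scoop_pencil4, scoop_pencil5 in the frame of tray below 0.016 m and angle between the x axis of each of tray_pencil1, tray_pencil2, tray_pencil3, scoop_pencil1, scoop_pencil2, scoop_pencil3, scoop_pencil4, scoop_pencil5 and the x axis of tray, either way round below 0.26 rad and x of tray_pencil2 in the frame of tray between -0.062 and 0.062 m and y of tray_pencil2 in the frame of tray between 0.05 and 0.165 m and x of tray_pencil3 in the frame of tray between -0.062 and 0.062 m and y of tray_pencil3 in the frame of tray between 0.05 and 0.165 m and x of scoop_pencil1 in the frame of tray between -0.062 and 0.062 m and y of scoop_pencil1 in the frame of tray between 0.05 and 0.165 m and x of scoop_pencil2 in the frame of tray between -0.062 and 0.062 m and y of scoop_pencil2 in the frame of tray between 0.05 and 0.165 m and x of scoop_pencil3 in the frame of tray between -0.062 and 0.062 m and y of scoop_pencil3 in the frame of tray between 0.05 and 0.165 m and x of scoop_pencil4 in the frame of tray between -0.062 and 0.062 m and y of scoop_pencil4 in the frame of tray between 0.05 and 0.165 m and x of scoop_pencil5 in the frame of tray between -0.062 and 0.062 m and y of scoop_pencil5 in the frame of tray between 0.05 and 0.165 m and horizontal distance between scoop and scoop_pad below 0.025 m and angle between each of scoop, rake's own z axis and vertical below 0.1 rad and height (world z) of each of scoop, rake below 0.012 m and horizontal distance between rake and rake_pad below 0.025 m and linear speed of each of tray_pencil1, tray_pencil2, tray_pencil3, scoop_pencil1, scoop_pencil2, scoop_pencil3, scoop_pencil4, scoop_pencil5, scoop, rake below 0.03 m/s); the robot touches nothing.
It fails at once if a bystander on the desk is disturbed (moved more than 25 mm) (distance of any of mouse, mug, eraser, stapler from where it was at the start of the episode above 0.025 m).
It fails at once if the fingers press on a pencil lying in the tray (over 1 N) ((contact force between the fingers and tray_pencil1 above 1 N and z of tray_pencil1 in the frame of tray below 0.03 m and x of tray_pencil1 in the frame of tray between -0.067 and 0.067 m and y of tray_pencil1 in the frame of tray between -0.165 and 0.165 m) or (contact force between the fingers and tray_pencil2 above 1 N and z of tray_pencil2 in the frame of tray below 0.03 m and x of tray_pencil2 in the frame of tray between -0.067 and 0.067 m and y of tray_pencil2 in the frame of tray between -0.165 and 0.165 m) or (contact force between the fingers and tray_pencil3 above 1 N and z of tray_pencil3 in the frame of tray below 0.03 m and x of tray_pencil3 in the frame of tray between -0.067 and 0.067 m and y of tray_pencil3 in the frame of tray between -0.165 and 0.165 m) or (contact force between the fingers and scoop_pencil1 above 1 N and z of scoop_pencil1 in the frame of tray below 0.03 m and x of scoop_pencil1 in the frame of tray between -0.067 and 0.067 m and y of scoop_pencil1 in the frame of tray between -0.165 and 0.165 m) or (contact force between the fingers and scoop_pencil2 above 1 N and z of scoop_pencil2 in the frame of tray below 0.03 m and x of scoop_pencil2 in the frame of tray between -0.067 and 0.067 m and y of scoop_pencil2 in the frame of tray between -0.165 and 0.165 m) or (contact force between the fingers and scoop_pencil3 above 1 N and z of scoop_pencil3 in the frame of tray below 0.03 m and x of scoop_pencil3 in the frame of tray between -0.067 and 0.067 m and y of scoop_pencil3 in the frame of tray between -0.165 and 0.165 m) or (contact force between the fingers and scoop_pencil4 above 1 N and z of scoop_pencil4 in the frame of tray below 0.03 m and x of scoop_pencil4 in the frame of tray between -0.067 and 0.067 m and y of scoop_pencil4 in the frame of tray between -0.165 and 0.165 m) or (contact force between the fingers and scoop_pencil5 above 1 N and z of scoop_pencil5 in the frame of tray below 0.03 m and x of scoop_pencil5 in the frame of tray between -0.067 and 0.067 m and y of scoop_pencil5 in the frame of tray between -0.165 and 0.165 m)).
Of scoop_pencil1, scoop_pencil2, scoop_pencil3, scoop_pencil4, scoop_pencil5 only 2 to 5 are there at a start; the rules pass over those that are not, and their reading is None.
At some moment in a run one of tray_pencil1, tray_pencil2, tray_pencil3 may be knocked a few centimetres aside while the robot is not near it.
It also fails if it takes over 210 s, if anything falls off the work surface, if the arm or the gripper's body presses on something with over 40 N, if the wrist force passes 120 N, or if a joint passes its speed limit or range.

### The arm

A 6-joint arm with a two-finger parallel gripper is mounted at the origin on the work surface. World frame = base frame: x ahead of the robot, y to its left, z up, the work surface at z = 0. Lengths are in m, angles in degrees, forces in N, time in s.
With the tool pointing down it reaches from about 0.4 to 0.825 m from the base axis. Payload 7 kg.
Tool frame: the origin (TCP) lies midway between the tips of the shut fingers; the grasp point (between the pads) lies 19 mm behind it; z points along the fingers, y is the direction in which the jaws open and shut (so a half turn about z gives the same grasp; the last joint's range is limited). The gripper opens to 88 mm and grips with 3 to 60 N. Pads are 19 mm wide; open, the fingers measure 130 mm over their backs; the gripper's body (78 mm by 193 mm) begins 47 mm behind the grasp point.
Start: joints at [93.684, 20.546, 0.682, 0, -70.136, -16.507], TCP at [0.15, 0.658, 0.227] pointing down, gripper open.
Joint ranges: [-176.03, 176.03], [-82.01, 121.73], [-58.28, 71.71], [-173.87, 95.51], [-174.79, -0.11], [-173.66, 173.66]. Speed limits (degrees/s): [136.94, 136.94, 172.46, 180, 180, 180].

### API

Orientations are given as [roll, pitch, yaw] about the fixed x, y, z axes, in that order (R = Rz(yaw) Ry(pitch) Rx(roll)).
In Python, from plant import ctrl gives the robot as it stands. The module is installed in compiled form; this text tells all that it offers.
- The arm moves only by the tool arm_command, never from a script. Its argument "targets" is a list that holds one entry, the list of rows, each a list of 7 numbers: the turn, a rotation vector about the world's x, y, z in rad, then the shift along the world's x, y, z in cm, then the opening, from 0 (shut) to 1 (fully open). A call has 1 to 8 rows; each row is the pose to reach, as a shift and turn from the pose commanded when the call began; what a row does not reach only later rows make up. A row lasts 1/12 s, in which the tool goes at most 41.7 mm and 7.16 degrees, less where a joint would pass 70% of its speed; a pose out of reach is approached as far as the arm can. A call with a gripper value outside its range is refused whole. The fingers move at their own pace and stop on an object; the grip force is fixed at half the most. Time passes only in rows, so rows that repeat a pose let the fingers close. It gives the time, the measured TCP pose, the force and the opening at its end, in the units of the state.
- ctrl.get_obs(): the state, without advancing time (a new reading comes with each control period).
- ctrl.snapshot(name): name is "scene" or "side" or "wrist"; returns the picture (420x560x3 uint8, blue, green, red); there is no depth.
- ctrl.camera_model(name): a dict with "K" (3x3 intrinsics, pixels), "distortion" ([k1, k2, p1, p2, k3] as OpenCV has them; the pictures are not rectified), "xyz" and "rotation" of the camera in the world. Camera axes: x right, y up, looking along -z (the intrinsics and any distortion apply to the point x, -y, -z); pixel columns grow to the right and rows downward; lengths in m; the calibration is good to about 2 mm. A picture is of the moment at which its call begins: read the wrist's pose just before it. camera_model takes no time and is no camera call; for the wrist camera it gives the pose at the moment of the call.
- ctrl.close_job(): hands the job in, once; it reports no verdict.
The state is a dict: "clock": time; "joint_pos": joint angles; "qvel": joint speeds; "tau": joint torques, N m; "tool_pos": TCP position; "orientation": TCP orientation; "force": force on the tool from outside, world axes, zero at the start; "moment": the same for the moment, N m; "opening": finger opening in m.
Only numpy, scipy, OpenCV 4.12 (cv2) and the standard library are available. Lean on these libraries where they do the work, as an engineer would, in place of code of your own. Each camera call takes 0.05 s, during which the arm holds its last target. There are 200 camera calls.

## Working session

There is one attempt and no reset: what is moved stays moved. The work goes in short steps, Python scripts to look and compute and a tool call to move; the robot and the scene stay as the last step left them, time stands still between calls to the robot, and variables do not carry over. Pictures are saved under pics/ and viewed, about 12 in all and at most 16, crops included, and the job is handed in when it is done.

Besides the shell and the picture viewer there is one more tool, called after "Call:" as name(argument=value, ...), one argument or row to a line, values as JSON. arm_command: Moves the arm, as the interface text tells. Its arguments: {"type":"object","properties":{"targets":{"type":"array","items":{"type":"array","items":{"type":"array","items":{"type":"number"}}}}},"required":["targets"]}

```bash
mkdir -p pics; cat > h.py <<'E'
import numpy as np, cv2
from plant import ctrl
def snap(n,f=None):
    m=ctrl.camera_model(n); im=ctrl.snapshot(n)
    if f: cv2.imwrite('pics/'+f,im)
    return im,m
def ray(m,uv):
    K=np.array(m['K'],float);d=np.array(m['distortion'],float)
    p=cv2.undistortPoints(np.array(uv,float).reshape(-1,1,2),K,d).reshape(-1,2)
    R=np.array(m['rotation'],float)
    return np.array(m['xyz'],float), np.c_[p[:,0],-p[:,1],-np.ones(len(p))]@R.T
def plane(m,uv,z):
    o,r=ray(m,uv); return o+r*((z-o[2])/r[:,2])[:,None]
def proj(m,X):
    R=np.array(m['rotation'],float);c=(np.array(X,float).reshape(-1,3)-m['xyz'])@R
    c=c*[1,-1,-1]
    return cv2.projectPoints(c,np.zeros(3),np.zeros(3),np.array(m['K'],float),np.array(m['distortion'],float))[0].reshape(-1,2)
E
python3 - <<'E'
from h import *
print(ctrl.get_obs())
for n in('scene','side','wrist'):
    im,m=snap(n,n+'0.png'); print(n,m)
E
```

```text
{'clock': 0.0, 'joint_pos': array([ 9.36840427e+01,  2.05921826e+01,  6.31439871e-01, -2.00907437e-02,
       -7.01345018e+01, -1.65056605e+01]), 'qvel': array([-0.02830646, -0.01436188,  0.00548507, -0.02199039, -0.04882931,
       -0.03897434]), 'tau': array([-2.75808407e-04, -5.82708907e+01,  2.93055117e+01,  6.99730933e+00,
        6.87092674e-03, -1.55447933e-04]), 'tool_pos': array([0.14972658, 0.65766938, 0.22559661]), 'orientation': array([ 1.79903314e+02, -8.95457246e-03, -1.28284530e+01]), 'force': array([ 0.48447855, -0.25604541, -0.11662925]), 'moment': array([ 0.00640047, -0.04503251,  0.01165443]), 'opening': 0.08759780862767884}
scene {'K': array([[488.59606562,   0.        , 276.26047962],
       [  0.        , 488.59606562, 219.86156479],
       [  0.        ,   0.        ,   1.        ]]), 'distortion': array([-0.14533871,  0.        ,  0.        ,  0.        ,  0.        ]), 'xyz': array([ 1.97517546, -0.79797108,  1.12731298]), 'rotation': array([57.01296226, -0.88068613, 60.75901336])}
side {'K': array([[395.06861207,   0.        , 277.71613912],
       [  0.        , 395.06861207, 209.13712898],
       [  0.        ,   0.        ,   1.        ]]), 'distortion': array([-0.03841119,  0.        ,  0.        ,  0.        ,  0.        ]), 'xyz': array([ 0.16216303, -0.90236749,  0.74509677]), 'rotation': array([ 57.4525913 ,  -0.4927468 , -24.47046794])}
wrist {'K': array([[309.76458269,   0.        , 282.2034024 ],
       [  0.        , 309.76458269, 214.72188965],
       [  0.        ,   0.        ,   1.        ]]), 'distortion': array([-0.06022927,  0.        ,  0.        ,  0.        ,  0.        ]), 'xyz': array([0.22968688, 0.64082069, 0.38451539]), 'rotation': array([-1.76386176e+01, -9.10470246e-02, -1.02908086e+02])}
```

```bash
sed -i "s/R=np.array(m\['rotation'\],float)/R=Rot.from_euler('xyz',m['rotation'],degrees=True).as_matrix()/; 1a from scipy.spatial.transform import Rotation as Rot" h.py
python3 - <<'E'
import cv2,numpy as np
a=[cv2.imread(f'pics/{n}0.png') for n in('scene','side')]
cv2.imwrite('pics/c0.png',cv2.resize(a[0],(800,600)));cv2.imwrite('pics/c1.png',cv2.resize(a[1],(800,600)))
E
cat h.py | head -12
```

```text
import numpy as np, cv2
from scipy.spatial.transform import Rotation as Rot
from plant import ctrl
def snap(n,f=None):
    m=ctrl.camera_model(n); im=ctrl.snapshot(n)
    if f: cv2.imwrite('pics/'+f,im)
    return im,m
def ray(m,uv):
    K=np.array(m['K'],float);d=np.array(m['distortion'],float)
    p=cv2.undistortPoints(np.array(uv,float).reshape(-1,1,2),K,d).reshape(-1,2)
    R=Rot.from_euler('xyz',m['rotation'],degrees=True).as_matrix()
    return np.array(m['xyz'],float), np.c_[p[:,0],-p[:,1],-np.ones(len(p))]@R.T
```

View pics/c0.png

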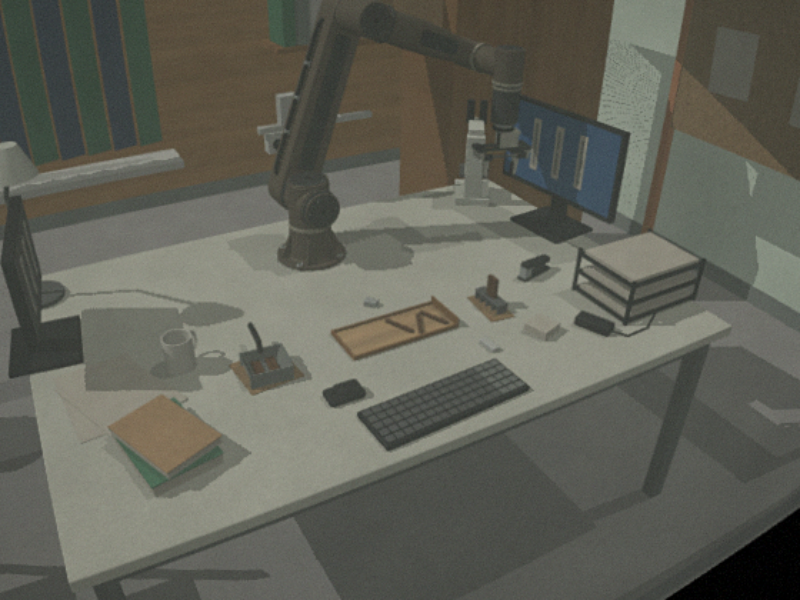

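View pics/c1.png

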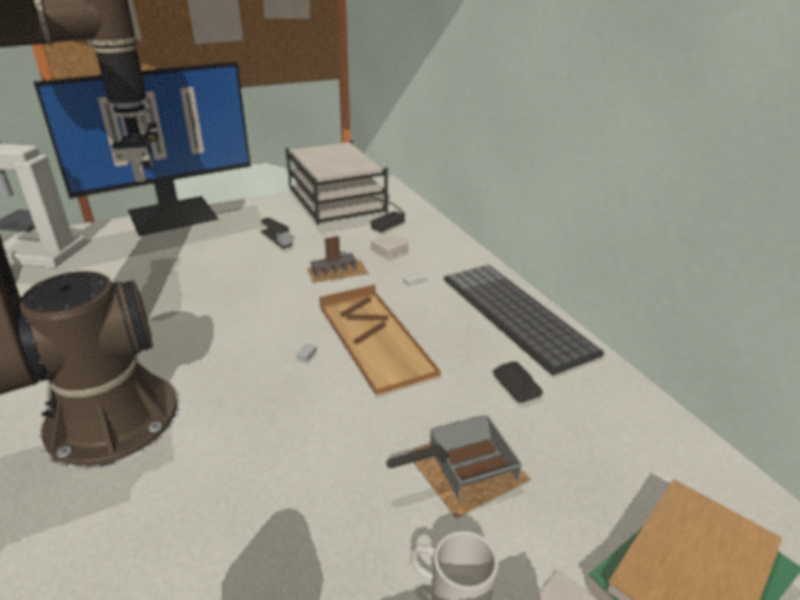

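Scene/side views: the tray lies in mid-desk (side corners ≈(320,297),(375,288),(437,373),(379,390)), scoop with ~2 pencils at (475,460), handle end (390,462), rake at (333,262), and the mouse, mug and eraser nearby. The tall end of the tray is toward the rake.

```bash
python3 - <<'E'
from h import *
np.set_printoptions(precision=3,suppress=True)
m=ctrl.camera_model('side'); s=.7
def P(l,z,n):
    print(n,plane(m,np.array(l)*s,z)[:,:2].tolist())
P([(320,297),(375,288)],.032,'tall')
P([(437,373),(379,390)],.014,'low')
P([(393,463),(432,452)],.058,'handle'); P([(460,511),(527,478)],.003,'scoop pad near corners')
P([(308,277),(366,276),(358,262)],.003,'rakepad'); P([(333,240)],.097,'rake top')
P([(308,352),(415,280),(517,380),(465,590),(278,235)],.01,'eraser,?,mouse,mug,stapler')
n=ctrl.camera_model('scene')
def Q(l,z,k): print(k,plane(n,np.array(l)*s,z)[:,:2].tolist())
Q([(433,299),(459,316)],.032,'tall');Q([(350,357),(332,333)],.014,'low')
Q([(252,324),(260,347)],.058,'handle'); Q([(233,372),(246,391),(303,376)],.003,'pad')
Q([(468,299),(483,319),(514,309)],.003,'rakepad'); Q([(493,278)],.097,'rake top')
E
```

```text
tall [[0.46816076594760636, 0.1918080078064638], [0.6024654168301761, 0.17728288498971445]]
low [[0.6018367954212386, -0.14583699915247095], [0.4761596542037996, -0.14529311638269915]]
handle [[0.4111941613673633, -0.35538217018639595], [0.47707589101810566, -0.3602122551994601]]
scoop pad near corners [[0.4866151377921558, -0.44090647136656314], [0.6188970143350832, -0.4307873480256248]]
rakepad [[0.48209217189879916, 0.34160235934226846], [0.6219363382465808, 0.285950219619994], [0.6301312617507643, 0.36483883538273976]]
rake top [[0.5544407301119317, 0.3381967786933021]]
eraser,?,mouse,mug,stapler [[0.387429968134547, 0.028760614820785957], [0.724698552253095, 0.20574531172046917], [0.7395026305652035, -0.22543022581048844], [0.42697022208961477, -0.5579839841044059], [0.4698148449389773, 0.6004974983616497]]
tall [[0.49213453880499247, 0.18288456628862393], [0.6063606241044515, 0.20011639352304866]]
low [[0.6147901658053612, -0.1536991622495255], [0.4895119331128559, -0.1483976528106119]]
handle [[0.4054265171237714, -0.35082532072192235], [0.5186305173707344, -0.3687856525350833]]
pad [[0.5171779927574474, -0.44910086752033734], [0.6081650100397205, -0.4447944127439166], [0.6186723101183655, -0.29223532029253696]]
rakepad [[0.5031825248493005, 0.30443094061804155], [0.6168951951008881, 0.28036473891849056], [0.6160342875387153, 0.39585539895205757]]
rake top [[0.5625719489088794, 0.34571440556191735]]
```

Call:
arm_command(
  targets=[
    [[0,0,0.1,6,-13,5,1],[0,0,0.22,12,-26,9,1],[0,0,0.22,12,-26,9,1],[0,0,0.22,12,-26,9,1],[0,0,0.22,15,-28,9,1],[0,0,0.22,15,-28,9,1],[0,0,0.22,15,-28,9,1],[0,0,0.22,15,-28,9,1]],
  ],
)

```text
clock: 0.82
tool_pos: [0.3003, 0.376, 0.3172]
orientation: [-180.0, -0.0, -0.2]
force: [0.7, 0.0, 0.4]
opening: 0.0874
```

Call:
arm_command(
  targets=[
    [[0,0,0,13,-24,2,1],[0,0,0,13,-24,2,1],[0,0,0,13,-24,2,1],[0,0,0,13,-24,2,1],[0,0,0,13,-24,2,1],[0,0,0,13,-24,2,1],[0,0,0,13,-24,2,1],[0,0,0,13,-24,2,1]],
  ],
)

```text
clock: 1.48
tool_pos: [0.431, 0.1348, 0.3369]
orientation: [180.0, -0.0, -0.4]
force: [0.2, 0.3, -0.8]
opening: 0.0878
```

```bash
python3 - <<'E'
from h import *
im,m=snap('wrist','w1.png'); np.save('w1m.npy',m,allow_pickle=True); print(m['xyz'],m['rotation'])
cv2.imwrite('pics/w1b.png',cv2.resize(im,(800,600)))
E
```

```text
[0.51292918 0.13535898 0.49572492] [-1.76214507e+01 -2.42629156e-02 -9.05147060e+01]
```

View pics/w1b.png

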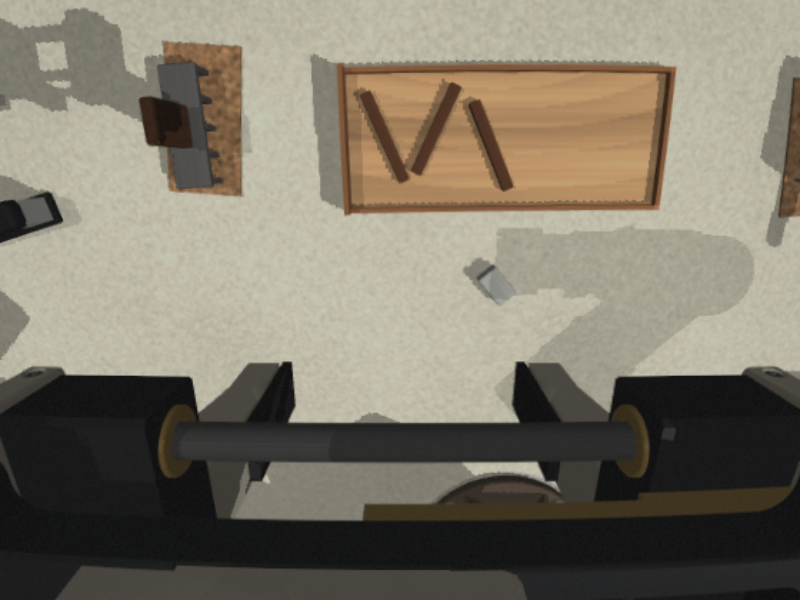

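Wrist view: rake bar corners (159,65),(195,62),(212,186),(176,189) on pad; tray corners (341,65),(346,212),(658,208),(674,67); three askew pencils near the tall end, eraser at (493,285).

```bash
python3 - <<'E'
from h import *
np.set_printoptions(precision=3,suppress=True)
m=np.load('w1m.npy',allow_pickle=True).item(); s=.7
def P(l,z,n): print(n,plane(m,np.array(l)*s,z)[:,:2].round(3).tolist())
P([(341,65),(346,213)],.032,'tall');P([(675,67),(659,209)],.014,'low')
P([(159,65),(195,62),(213,186),(177,189)],.035,'rakebar');P([(163,42),(241,46),(241,195),(170,190)],.003,'pad')
P([(141,98),(147,145)],.1,'rake handle far edge');P([(365,92),(404,180),(456,86),(416,172),(474,101),(507,188)],.014,'pencils')
P([(493,283)],.007,'eraser')
E
```

```text
tall [[0.608, 0.194], [0.468, 0.195]]
low [[0.612, -0.141], [0.469, -0.144]]
rakebar [[0.613, 0.369], [0.614, 0.333], [0.498, 0.329], [0.496, 0.368]]
pad [[0.641, 0.379], [0.634, 0.298], [0.486, 0.313], [0.493, 0.392]]
rake handle far edge [[0.574, 0.356], [0.536, 0.356]]
pencils [[0.586, 0.173], [0.5, 0.134], [0.591, 0.082], [0.508, 0.122], [0.577, 0.063], [0.491, 0.025]]
eraser [[0.385, 0.034]]
```

Call:
arm_command(
  targets=[
    [[0,0,0,0,-30,-3,1],[0,0,0,0,-30,-3,1],[0,0,0,0,-30,-3,1],[0,0,0,0,-30,-3,1],[0,0,0,0,-30,-3,1],[0,0,0,0,-30,-3,1],[0,0,0,0,-30,-3,1],[0,0,0,0,-30,-3,1]],
  ],
)

```text
clock: 2.2
tool_pos: [0.4289, -0.1652, 0.3056]
orientation: [180.0, 0.1, -0.4]
force: [-0.8, 1.3, 0.1]
opening: 0.0874
```

Call:
arm_command(
  targets=[
    [[0,0,0,-1,-4,0,1],[0,0,0,-3,-8,0,1],[0,0,0,-3,-12,0,1],[0,0,0,-3,-16,0,1],[0,0,0,-3,-18,0,1],[0,0,0,-3,-18,0,1],[0,0,0,-3,-18,0,1]],
  ],
)

```text
clock: 2.78
tool_pos: [0.3999, -0.342, 0.3056]
orientation: [-179.9, 0.1, -0.3]
force: [-0.3, 0.6, -0.3]
opening: 0.0876
```

```bash
python3 - <<'E'
from h import *
im,m=snap('wrist','w2.png'); np.save('w2m.npy',m,allow_pickle=True); print(m['xyz'],m['rotation'])
cv2.imwrite('pics/w2b.png',cv2.resize(im,(800,600)))
E
```

```text
[ 0.48207578 -0.34142742  0.46428849] [-1.77355113e+01  5.18101811e-02 -9.03990775e+01]
```

View pics/w2b.png

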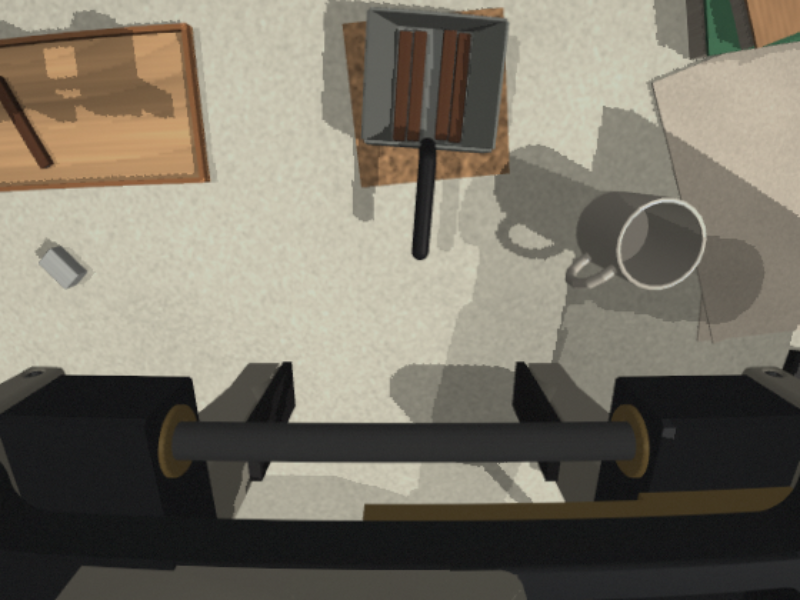

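Scoop on its pad: mouth corners (370,10),(507,20),(495,150),(363,142); handle from (428,145) to (421,255); pencils in two groups; mug at (660,243) to the right.

```bash
python3 - <<'E'
from h import *
m=np.load('w2m.npy',allow_pickle=True).item(); s=.7
def P(l,z,n): print(n,plane(m,np.array(l)*s,z)[:,:2].round(3).tolist())
P([(428,145),(421,252)],.061,'handle');P([(368,10),(507,20),(495,151),(363,142)],.046,'mouth')
P([(345,23),(504,8),(509,172),(362,186)],.003,'pad')
P([(660,243)],.095,'mug top');P([(577,280)],.05,'mughandle')
P([(674-467,181)],.014,'traylow'); P([(396,30),(427,30),(395,139),(421,140),(443,30),(470,32),(437,140),(462,141)],.012,'pencils')
E
```

```text
handle [[0.5, -0.363], [0.406, -0.357]]
mouth [[0.609, -0.313], [0.602, -0.429], [0.495, -0.424], [0.503, -0.305]]
pad [[0.612, -0.288], [0.624, -0.435], [0.476, -0.447], [0.463, -0.299]]
mug top [[0.42, -0.56]]
mughandle [[0.376, -0.51]]
traylow [[0.471, -0.146]]
pencils [[0.603, -0.335], [0.603, -0.364], [0.507, -0.333], [0.506, -0.358], [0.603, -0.378], [0.601, -0.403], [0.506, -0.374], [0.505, -0.398]]
```

```bash
cat >> h.py <<'E'
def toolR(lean,yaw,pitch=0):  # degrees: tool-down, yaw about z, then pitch about y, lean about x of yawed frame
    return Rot.from_euler('z',yaw,degrees=True)*Rot.from_euler('y',pitch,degrees=True)*Rot.from_euler('x',lean,degrees=True)*Rot.from_euler('x',180,degrees=True)
def go(grasp,lean,yaw,pitch=0,back=0.019):
    o=ctrl.get_obs(); R0=Rot.from_euler('xyz',o['orientation'],degrees=True)
    R=toolR(lean,yaw,pitch); t=np.array(grasp)+R.as_matrix()[:,2]*back
    print('row',(R*R0.inv()).as_rotvec().round(3).tolist(),((t-o['tool_pos'])*100).round(2).tolist(),'tcp',t.round(4))
E
python3 - <<'E'
from h import *
go((.467,-.362,.061),30,-4,0,-.08)
go((.467,-.362,.061),30,-4)
print(ctrl.get_obs()['joint_pos'].round(1))
E
```

```text
row [0.523, -0.02, -0.064] [6.43, -6.07, -17.57] tcp [ 0.4642 -0.4019  0.1303]
row [0.523, -0.02, -0.064] [6.77, -1.13, -26.14] tcp [ 0.4677 -0.3525  0.0445]
[-19.1   3.9 -10.5  -0.  -75.7 108.9]
```

Call:
arm_command(
  targets=[
    [[0.26,-0.01,-0.06,3,-3,-4,0.6],[0.523,-0.02,-0.064,5,-5,-8,0.6],[0.523,-0.02,-0.064,6.4,-6,-12,0.6],[0.523,-0.02,-0.064,6.4,-6.1,-16,0.6],[0.523,-0.02,-0.064,6.4,-6.1,-17.5,0.6],[0.523,-0.02,-0.064,6.4,-6.1,-17.5,0.6],[0.523,-0.02,-0.064,6.4,-6.1,-17.5,0.6],[0.523,-0.02,-0.064,6.4,-6.1,-17.5,0.6]],
  ],
)

```text
clock: 3.5
tool_pos: [0.465, -0.4024, 0.134]
orientation: [-150.2, -0.1, -3.8]
force: [0.5, 0.0, 0.9]
opening: 0.0528
```

```bash
python3 - <<'E'
from h import *
im,m=snap('wrist','w3.png');o=ctrl.get_obs();print(o['tool_pos'],o['orientation'],o['joint_pos'].round(1))
go((.467,-.362,.061),30,-4)
cv2.imwrite('pics/w3b.png',cv2.resize(im,(800,600)))
E
```

```text
[ 0.46541357 -0.40250258  0.13548558] [-150.29615158   -0.27127651   -3.81526634] [-38.9  32.1  10.4 -24.1 -86.5 130.6]
row [0.005, 0.004, -0.003] [0.22, 5.0, -9.09] tcp [ 0.4677 -0.3525  0.0445]
```

View pics/w3b.png

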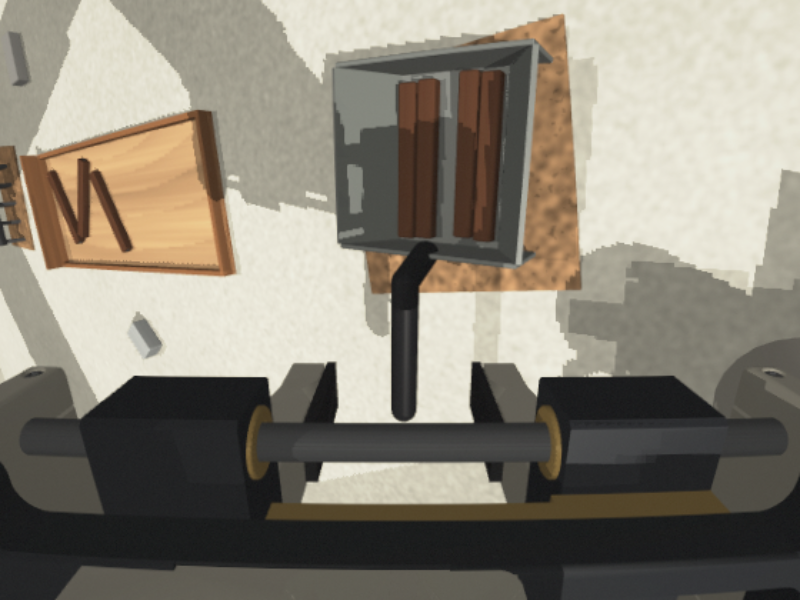

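The handle bar sits centred between the fingers at (403,400), so I'll descend along the tool axis. There are four pencils in the scoop.

Call:
arm_command(
  targets=[
    [[0,0,0,0.1,1.7,-3,0.6],[0,0,0,0.2,3.2,-6,0.6],[0,0,0,0.2,4.4,-8.0,0.6],[0,0,0,0.2,5.0,-9.0,0.6],[0,0,0,0.2,5.0,-9.0,0.6],[0,0,0,0.2,5.0,-9.0,0.0],[0,0,0,0.2,5.0,-9.0,0.0],[0,0,0,0.2,5.0,-9.0,0.0]],
  ],
)

```text
clock: 4.22
tool_pos: [0.4669, -0.3542, 0.0438]
orientation: [-150.2, -0.2, -4.0]
force: [1.3, 0.3, 0.4]
opening: 0.0382
```

Call:
arm_command(
  targets=[
    [[0,0,0,0,0,0,0],[0,0,0,0,0,0,0],[0,0,0,0,0,0,0],[0,0,0,0,0,0.5,0],[0,0,0,0,0,1.5,0],[0,0,0,0,0,2.5,0],[0,0,0,0,0,4,0],[0,0,0,0,0,4,0]],
  ],
)

```text
clock: 4.88
tool_pos: [0.4671, -0.3543, 0.0854]
orientation: [-150.2, -0.3, -4.0]
force: [0.5, -1.2, -0.7]
opening: 0.0151
```

```bash
python3 - <<'E'
from h import *
o=ctrl.get_obs();print(o['tool_pos'],o['orientation'],o['joint_pos'].round(1),o['force'],o['moment'],o['opening'])
a,_=snap('wrist','w4.png');b,_=snap('side','s4.png')
cv2.imwrite('pics/c4.png',np.hstack([cv2.resize(a,(400,300)),cv2.resize(b[180:390,200:480],(400,300))]))
E
```

```text
[ 0.4671016  -0.35432521  0.08537088] [-150.22203319   -0.28029081   -3.95278368] [-35.9  31.9   3.1 -25.6 -79.  131. ] [ 0.5365916  -1.17125334 -0.71806864] [-2.1913659   0.13507625 -0.12272976] 0.015137820674617882
```

View pics/c4.png

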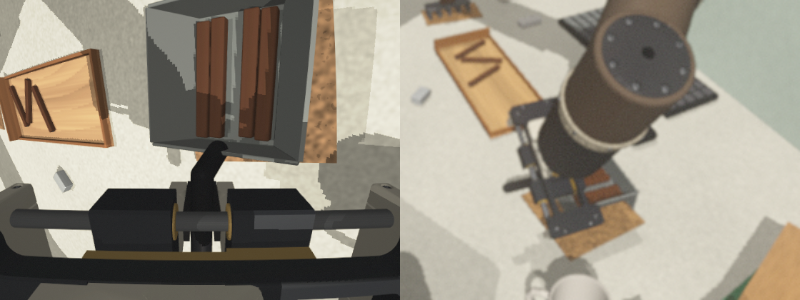

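```bash
python3 - <<'E'
from h import *
go((.454,-.22,.22),30,0)
go((.454,-.05,.20),-20,0)
E
```

```text
row [0.002, 0.003, 0.07] [-1.24, 14.28, 12.06] tcp [ 0.454  -0.2105  0.2035]
row [-0.87, 0.033, 0.064] [-1.24, 29.68, 9.92] tcp [ 0.454  -0.0565  0.1821]
```

Call:
arm_command(
  targets=[
    [[0,0,0.01,-0.2,0.5,2,0],[0,0,0.02,-0.4,2,4,0],[0,0,0.03,-0.6,4,6,0],[0,0,0.04,-0.8,6.5,8,0],[0,0,0.05,-1.0,9,10,0],[0,0,0.06,-1.2,11.5,11.5,0],[0,0,0.07,-1.2,13.5,12,0],[0,0,0.07,-1.2,14.3,12,0]],
  ],
)

```text
clock: 5.65
tool_pos: [0.454, -0.2077, 0.2034]
orientation: [-150.0, -0.2, 0.1]
force: [-0.4, -0.4, -2.3]
opening: 0.0148
```

Call:
arm_command(
  targets=[
    [[-0.07,0,0,0,1.5,0,0],[-0.17,0,0,0,3.5,0,0],[-0.28,0,0,0,6,-0.5,0],[-0.39,0,0,0,8.5,-1,0],[-0.5,0,0,0,11,-1.5,0],[-0.61,0,0,0,13.2,-2,0],[-0.72,0,0,0,14.7,-2,0],[-0.8,0,0,0,15.4,-2,0]],
  ],
)

```text
clock: 6.32
tool_pos: [0.4539, -0.0543, 0.182]
orientation: [164.0, -0.2, 0.1]
force: [0.5, -1.6, -3.4]
opening: 0.0149
```

```bash
python3 - <<'E'
from h import *
o=ctrl.get_obs();print(o['tool_pos'],o['orientation'],o['joint_pos'].round(1),o['force'],o['opening'])
a,m=snap('wrist','w5.png');b,_=snap('scene','s5.png')
cv2.imwrite('pics/c5.png',np.hstack([cv2.resize(a,(400,300)),cv2.resize(b[150:285,180:360],(400,300))]))
R=toolR(-35,0)
go((.454,-.04,.15),-35,0)
go((.454,-.04,.107),-45,0)
go((.454,-.04,.107),-65,0)
E
```

```text
[ 0.45390189 -0.05434722  0.18197819] [ 1.63964501e+02 -2.20108624e-01  1.31877962e-01] [ 30.2   2.4 -37.3  16.3 -59.4  50.5] [ 0.47847491 -1.5621657  -3.39439236] 0.014915490612800989
row [-0.328, -0.002, -0.009] [0.02, 0.08, -4.61] tcp [ 0.454  -0.0509  0.1344]
row [-0.503, -0.003, -0.009] [0.02, -0.18, -8.7] tcp [ 0.454  -0.0534  0.0936]
row [-0.852, -0.004, -0.009] [0.02, -0.56, -8.16] tcp [ 0.454  -0.0572  0.099 ]
```

View pics/c5.png

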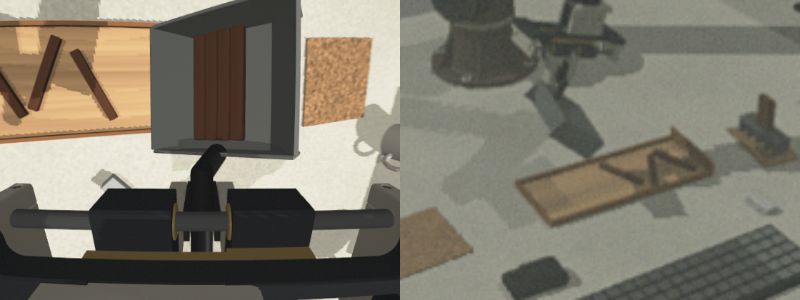

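Call:
arm_command(
  targets=[
    [[-0.06,0,0,0,0,-1,0],[-0.13,0,0,0,0,-2.5,0],[-0.2,0,0,0,0,-4,0],[-0.26,0,0,0,0,-5.5,0],[-0.32,0,0,0,0,-7,0],[-0.36,0,0,0,0,-8,0],[-0.4,0,0,0,-0.1,-8.4,0],[-0.4,0,0,0,-0.1,-8.4,0]],
  ],
)

```text
clock: 7.08
tool_pos: [0.453, -0.0574, 0.0956]
orientation: [141.0, 0.3, 0.1]
force: [-0.7, -0.2, -2.2]
opening: 0.0151
```

```bash
python3 - <<'E'
from h import *
o=ctrl.get_obs();print(o['tool_pos'],o['orientation'],o['joint_pos'].round(1),o['force'],o['opening'])
go((.454,-.04,.107),-55,0)
go((.454,-.04,.107),-70,0)
E
```

```text
[ 0.45303777 -0.05741104  0.09562358] [1.41014738e+02 2.72925781e-01 7.93587811e-02] [ 40.4  17.4 -49.5  35.  -56.3  21.4] [-0.69207295 -0.16248188 -2.19158762] 0.01509332467344907
row [-0.28, -0.005, -0.001] [0.1, 0.18, 0.05] tcp [ 0.454  -0.0556  0.0961]
row [-0.541, -0.005, -0.0] [0.1, -0.04, 0.49] tcp [ 0.454  -0.0579  0.1005]
```

Call:
arm_command(
  targets=[
    [[-0.04,0,0,0,0,0.2,0],[-0.08,0,0,0,0,0.4,0],[-0.12,0,0,0,0,0.5,0],[-0.16,0,0,0,0,0.6,0],[-0.2,0,0,0,0,0.7,0],[-0.2,0,0,0,0,0.7,0]],
  ],
)

```text
clock: 7.58
tool_pos: [0.454, -0.0566, 0.1041]
orientation: [129.6, 0.1, 0.1]
force: [0.3, 0.2, -3.0]
opening: 0.0149
```

```bash
python3 - <<'E'
from h import *
o=ctrl.get_obs();print(o['tool_pos'],o['orientation'],o['joint_pos'].round(1),o['force'],o['opening'])
E
```

```text
[ 0.45400397 -0.05662084  0.10406694] [1.29618951e+02 9.77108322e-02 7.34933715e-02] [ 44.6  23.2 -49.3  37.8 -63.5  14. ] [ 0.3422479   0.15557044 -2.98513599] 0.014916761246168695
```

Call:
arm_command(
  targets=[
    [[-0.03,0,0,0,0,0,0],[-0.06,0,0,0,0,0,0],[-0.09,0,0,0,0,0,0],[-0.12,0,0,0,0,0,0],[-0.15,0,0,0,0,0,0],[-0.18,0,0,0,0,0,0],[-0.21,0,0,0,0,0,0],[-0.24,0,0,0,0,0,0]],
  ],
)

```text
clock: 8.25
tool_pos: [0.4539, -0.0567, 0.1045]
orientation: [115.8, 0.0, 0.1]
force: [-0.7, 1.7, -2.5]
opening: 0.0154
```

```bash
python3 - <<'E'
from h import *
o=ctrl.get_obs();print(o['tool_pos'],o['orientation'],o['joint_pos'].round(1),o['force'],o['opening'])
a,m=snap('side','w6.png');b,_=snap('scene','s6.png')
cv2.imwrite('pics/c6.png',np.hstack([cv2.resize(a[170:305,180:360],(400,300)),cv2.resize(b[150:285,180:360],(400,300))]))
E
```

```text
[ 0.45389556 -0.05674725  0.10449207] [1.15840403e+02 3.35153466e-02 6.07009257e-02] [ 48.1  32.2 -48.8  39.5 -71.    6.4] [-0.66114756  1.72271188 -2.49289359] 0.015421096362008184
```

View pics/c6.png

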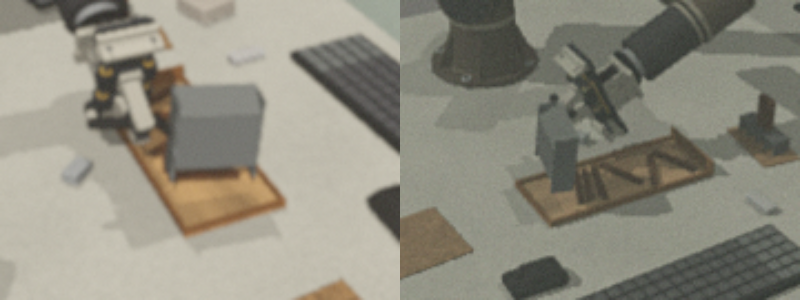

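Scene view shows pencils lying parallel in the tray around (590,180) in front of the scoop lip, which hides part of them. I'll tip a bit further, hold, then lift clear.

Call:
arm_command(
  targets=[
    [[-0.05,0,0,0,0,0.5,0],[-0.1,0,0,0,0,0.5,0],[-0.1,0,0,0,0,0.5,0],[-0.1,0,0,0,-0.5,1.5,0],[-0.1,0,0,0,-1,3,0],[-0.1,0,0,0,-2,6,0],[0,0,0,0,-3,9,0],[0.1,0,0,0,-4,11,0]],
  ],
)

```text
clock: 9.02
tool_pos: [0.4536, -0.0976, 0.2162]
orientation: [121.9, 0.1, 0.2]
force: [1.2, 0.8, -2.0]
opening: 0.015
```

Call:
arm_command(
  targets=[
    [[0.12,0,0,0,-3,1,0],[0.24,0,0,0,-6,1,0],[0.36,0,0,0,-9,1,0],[0.48,0,0,0,-12,1,0],[0.6,0,0,0,-14,1,0],[0.72,0,0,0,-16,1,0],[0.84,0,0,0,-18,1,0],[0.9,0,0,0,-20,1,0]],
  ],
)

```text
clock: 9.68
tool_pos: [0.4522, -0.2957, 0.2271]
orientation: [173.1, -0.3, 0.1]
force: [0.6, -0.5, -2.7]
opening: 0.0151
```

```bash
python3 - <<'E'
from h import *
o=ctrl.get_obs();print(o['tool_pos'],o['orientation'],o['joint_pos'].round(1),o['force'],o['opening'])
a,m=snap('side','w7.png');b,_=snap('scene','s7.png');c,_=snap('wrist','x7.png')
cv2.imwrite('pics/c7.png',np.hstack([cv2.resize(c,(400,300)),cv2.resize(b[150:285,180:360],(400,300))]))
go((.467,-.362,.14),30,-4)
E
```

```text
[ 0.45223008 -0.29565542  0.22711734] [ 1.73143996e+02 -3.03102131e-01  1.08475593e-01] [ -7.4   5.5 -22.6   7.7 -61.   93.8] [ 0.63385898 -0.46290112 -2.68185139] 0.015144507675862302
row [0.647, -0.024, -0.059] [1.65, -5.35, -10.24] tcp [ 0.4677 -0.3525  0.1235]
```

View pics/c7.png

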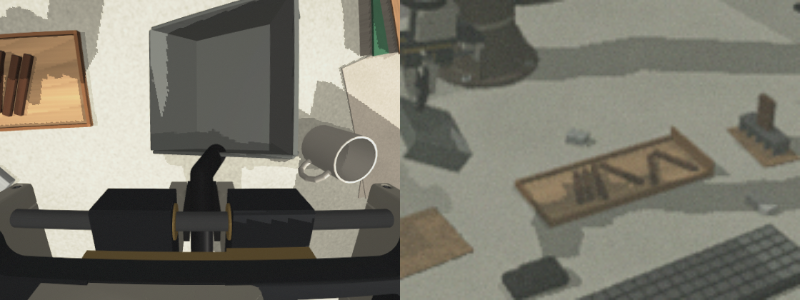

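Call:
arm_command(
  targets=[
    [[0.12,0,-0.01,0.2,-1,-1,0],[0.24,-0.01,-0.02,0.4,-2,-2,0],[0.36,-0.015,-0.03,0.6,-3,-4,0],[0.48,-0.02,-0.04,0.8,-4,-6,0],[0.6,-0.024,-0.05,1,-5,-8,0],[0.647,-0.024,-0.059,1.1,-5.4,-9.5,0],[0.647,-0.024,-0.059,1.1,-5.4,-10.2,0],[0.647,-0.024,-0.059,1.1,-5.4,-10.2,0]],
  ],
)

```text
clock: 10.5
tool_pos: [0.4625, -0.3481, 0.1197]
orientation: [-149.9, 0.2, -3.6]
force: [-1.0, 0.0, -1.9]
opening: 0.0151
```

```bash
python3 - <<'E'
from h import *
o=ctrl.get_obs();print(o['tool_pos'],o['orientation'],o['force'])
a,m=snap('wrist','w8.png'); b,_=snap('side','s8.png');
np.save('w8m.npy',m,allow_pickle=True)
cv2.imwrite('pics/c8.png',np.hstack([cv2.resize(a,(400,300)),cv2.resize(b[180:390,200:480],(400,300))]))
go((.462,-.362,.062),30,-4)
E
```

```text
[ 0.46251424 -0.34808714  0.11970539] [-149.90680967    0.16004394   -3.59941496] [-0.99536434  0.03695364 -1.85058492]
row [0.002, 0.002, -0.01] [-0.16, -0.46, -7.78] tcp [ 0.4627 -0.3525  0.0455]
```

View pics/c8.png

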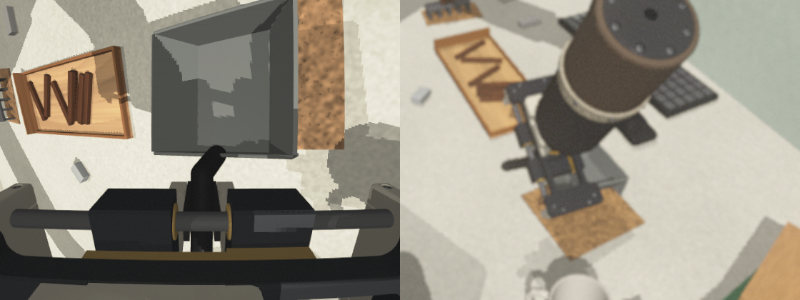

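The empty scoop sits level in the grip over its pad; lowering.

Call:
arm_command(
  targets=[
    [[0,0,0,-0.1,-0.4,-2,0],[0,0,0,-0.1,-0.5,-4,0],[0,0,0,-0.1,-0.5,-5.5,0],[0,0,0,-0.1,-0.5,-6.6,0],[0,0,0,-0.1,-0.5,-7.2,0],[0,0,0,-0.1,-0.5,-7.6,0],[0,0,0,-0.1,-0.5,-7.8,0],[0,0,0,-0.1,-0.5,-7.8,0]],
  ],
)

```text
clock: 11.27
tool_pos: [0.464, -0.354, 0.0449]
orientation: [-150.1, -0.2, -3.5]
force: [-0.2, 1.1, 1.8]
opening: 0.0148
```

Call:
arm_command(
  targets=[
    [[0,0,0,0,0,-0.1,0.15],[0,0,0,0,0,-0.1,0.3],[0,0,0,0,0,-0.1,0.5],[0,0,0,0,0,-0.1,0.6],[0,0,0,0,0,-0.1,0.6],[0,0,0,0,-1.5,2.6,0.6],[0,0,0,0,-3,5.2,0.6],[0,0,0,0,-4.5,7.8,0.6]],
  ],
)

```text
clock: 11.93
tool_pos: [0.4633, -0.3995, 0.1233]
orientation: [-150.0, -0.1, -3.5]
force: [0.9, -0.8, -0.2]
opening: 0.0515
```

Call:
arm_command(
  targets=[
    [[-0.12,0,0,-0.3,1,3,0.6],[-0.24,0,0.02,-0.6,3,6,0.6],[-0.36,0,0.04,-0.8,6,9,0.6],[-0.48,0,0.06,-1,9,11,0.6],[-0.52,0,0.065,-1.2,12,13,0.6],[-0.52,0,0.065,-1.5,15,14,0.6],[-0.52,0,0.065,-2,18,15,0.6],[-0.52,0,0.065,-2,18,15,0.6]],
  ],
)

```text
clock: 12.6
tool_pos: [0.4436, -0.2155, 0.2758]
orientation: [-179.8, -1.3, 0.8]
force: [0.0, -0.6, -0.0]
opening: 0.0524
```

```bash
python3 - <<'E'
from h import *
o=ctrl.get_obs();print(o['tool_pos'],o['orientation'],o['force'],o['joint_pos'].round(0))
a,m=snap('wrist','w9.png'); np.save('w9m.npy',m,allow_pickle=True)
cv2.imwrite('pics/w9b.png',cv2.resize(a,(800,600)))
E
```

```text
[ 0.44363077 -0.21550457  0.2757616 ] [-179.82337986   -1.29434699    0.79686118] [ 0.00172505 -0.58643896 -0.01711628] [ -3.   1. -18.  -0. -70.  94.]
```

View pics/w9b.png

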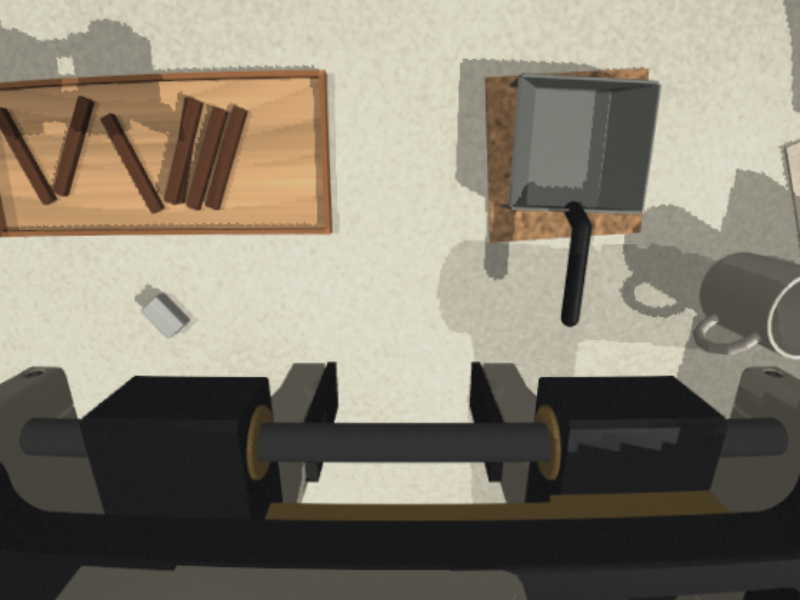

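Scoop stands on its pad (mouth (512–658, 74–212)); tray has three poured pencils at ~(185–240, 100–210), perhaps one stacked, plus three askew ones; the low end (px 250–320) is free for the rake.

```bash
python3 - <<'E'
from h import *
m=np.load('w9m.npy',allow_pickle=True).item(); s=.7
def P(l,z,n): print(n,plane(m,np.array(l)*s,z)[:,:2].round(3).tolist())
q=[(520,74),(658,82),(641,212),(512,207)]
P(q,.046,'mouth'); print(plane(m,np.array(q)*s,.046).mean(0))
q=[(486,78),(648,68),(641,233),(490,241)];P(q,.003,'pad');print(plane(m,np.array(q)*s,.003).mean(0))
P([(240,107),(216,208),(190,98),(170,204),(218,108),(193,208),(108,116),(158,210)],.014,'pencils')
P([(325,70),(331,232)],.014,'low')
go((.555,.349,.20),0,0); go((.555,.349,.078),0,0)
E
```

```text
mouth [[0.606, -0.306], [0.604, -0.422], [0.497, -0.422], [0.499, -0.307]]
[ 0.55140236 -0.36455042  0.046     ]
pad [[0.611, -0.286], [0.624, -0.434], [0.474, -0.449], [0.463, -0.298]]
[ 0.5430732  -0.36673734  0.003     ]
pencils [[0.583, -0.065], [0.493, -0.036], [0.591, -0.02], [0.497, 0.009], [0.582, -0.045], [0.493, -0.013], [0.577, 0.059], [0.491, 0.022]]
low [[0.613, -0.143], [0.471, -0.144]]
row [-0.003, 0.021, -0.014] [11.1, 56.6, -9.37] tcp [0.555 0.349 0.181]
row [-0.003, 0.021, -0.014] [11.1, 56.6, -21.57] tcp [0.555 0.349 0.059]
```

Call:
arm_command(
  targets=[
    [[0,0.02,-0.01,2,4,0,0.6],[0,0.02,-0.014,3,8,0,0.6],[0,0.02,-0.014,4,12,0,0.6],[0,0.02,-0.014,5,16,0,0.6],[0,0.02,-0.014,6,20,0,0.6],[0,0.02,-0.014,7,24,0,0.6],[0,0.02,-0.014,8,28,0,0.6],[0,0.02,-0.014,8,32,0,0.6]],
  ],
)

```text
clock: 13.32
tool_pos: [0.5249, 0.1024, 0.2718]
orientation: [-179.8, 0.2, -0.3]
force: [0.7, -0.2, 0.1]
opening: 0.0524
```

Call:
arm_command(
  targets=[
    [[0,0,0,1,4,0,0.6],[0,0,0,2,8,-1,0.6],[0,0,0,3,12,-2,0.6],[0,0,0,3,16,-4,0.6],[0,0,0,3,20,-6,0.6],[0,0,0,3,23,-8,0.6],[0,0,0,3,24.6,-9,0.6],[0,0,0,3,24.6,-9,0.6]],
  ],
)

```text
clock: 13.98
tool_pos: [0.5526, 0.3487, 0.1774]
orientation: [180.0, 0.5, -0.1]
force: [0.1, -0.1, -0.3]
opening: 0.0528
```

```bash
python3 - <<'E'
from h import *
o=ctrl.get_obs();print(o['tool_pos'],o['orientation'],o['joint_pos'].round(0))
a,m=snap('wrist','w10.png'); np.save('w10m.npy',m,allow_pickle=True)
cv2.imwrite('pics/w10b.png',cv2.resize(a,(800,600)))
go((.555,.349,.078),0,1)
E
```

```text
[0.55262183 0.34867961 0.17740199] [ 1.79950610e+02  4.50991991e-01 -1.26908378e-01] [ 49.  21.  -6.  -0. -64.  41.]
row [0.0, -0.006, 0.02] [0.18, 0.17, -12.03] tcp [0.555 0.349 0.059]
```

View pics/w10b.png

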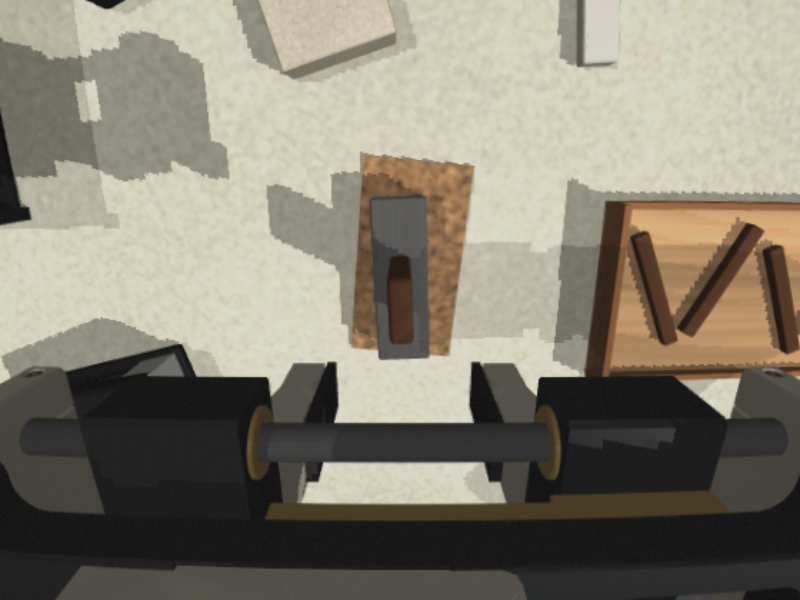

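```bash
python3 - <<'E'
from h import *
m=np.load('w10m.npy',allow_pickle=True).item(); s=.7
def P(l,z,n): q=plane(m,np.array(l)*s,z)[:,:2];print(n,q.round(3).tolist(),q.mean(0).round(4))
P([(371,198),(427,197),(428,357),(378,359)],.035,'bar');P([(361,152),(474,166),(449,355),(352,347)],.003,'pad')
P([(390,277),(411,277),(412,342),(390,344)],.1,'plate')
P([(602,202),(625,202),(586,376)],.032,'tall wall'); 
E
```

```text
bar [[0.614, 0.371], [0.614, 0.334], [0.498, 0.332], [0.497, 0.369]] [0.5557 0.3512]
pad [[0.644, 0.38], [0.634, 0.298], [0.485, 0.312], [0.493, 0.392]] [0.5639 0.3455]
plate [[0.576, 0.357], [0.576, 0.345], [0.538, 0.345], [0.536, 0.357]] [0.5565 0.3512]
tall wall [[0.611, 0.214], [0.611, 0.198], [0.48, 0.209]] [0.5674 0.2072]
```

Call:
arm_command(
  targets=[
    [[0,0,0.02,0.2,0.1,-3,0.6],[0,0,0.02,0.2,0.1,-6,0.6],[0,0,0.02,0.2,0.1,-9,0.6],[0,0,0.02,0.2,0.1,-11,0.6],[0,0,0.02,0.2,0.1,-12,0.6],[0,0,0.02,0.2,0.1,-12,0.6],[0,0,0.02,0.2,0.1,-12,0.0],[0,0,0.02,0.2,0.1,-12,0.0]],
  ],
)

```text
clock: 14.7
tool_pos: [0.5569, 0.3483, 0.0645]
orientation: [-179.7, 0.0, 0.9]
force: [1.3, -0.6, 0.6]
opening: 0.0441
```

Call:
arm_command(
  targets=[
    [[0,0,0,0,0,0,0],[0,0,0,0,0,0,0],[0,0,0,0,0,0,0],[0,0,0,0,0,0,0],[0,0,0,0,0,2,0],[0,0,0,0,0,5,0],[0,0,0,0,0,8,0],[0,0,0,0,0,8,0]],
  ],
)

```text
clock: 15.37
tool_pos: [0.5583, 0.35, 0.1492]
orientation: [-179.5, -0.3, 1.0]
force: [1.2, 1.8, -0.1]
opening: 0.0135
```

```bash
python3 - <<'E'
from h import *
o=ctrl.get_obs();print(o['tool_pos'],o['orientation'],o['force'],o['moment'],o['opening'])
a,m=snap('wrist','w11.png'); b,_=snap('side','s11.png');
np.save('s11m.npy',ctrl.camera_model('side'),allow_pickle=True)
cv2.imwrite('pics/c11.png',np.hstack([cv2.resize(a,(400,300)),cv2.resize(b[100:280,170:410],(400,300))]))
E
```

```text
[0.55827759 0.35004136 0.14915153] [-179.4970662    -0.25188076    1.0043076 ] [ 1.2249998   1.77122806 -0.06899704] [ 0.17015243 -0.28221521 -0.00034302] 0.01350435230508662
```

View pics/c11.png

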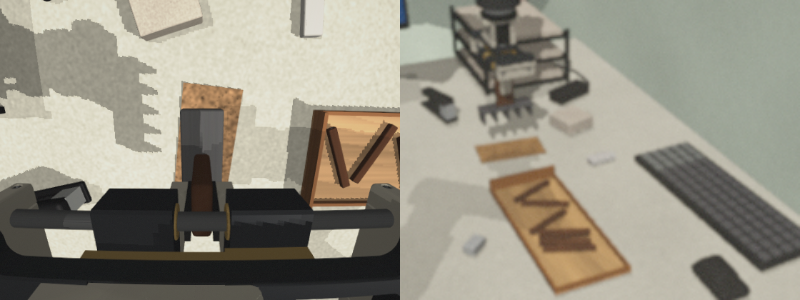

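Call:
arm_command(
  targets=[
    [[0,0,-0.01,0,-3,1,0],[0,0,-0.01,-0.5,-7,1,0],[0,0,-0.01,-1,-11,1,0],[0,0,-0.01,-1.7,-15,1,0],[0,0,-0.01,-1.7,-19,1,0],[0,0,-0.01,-1.7,-23,1,0],[0,0,-0.01,-1.7,-27,1,0],[0,0,-0.01,-1.7,-31,1,0]],
  ],
)

```text
clock: 16.13
tool_pos: [0.5371, 0.036, 0.1512]
orientation: [-179.8, 0.3, 0.4]
force: [-0.1, -0.7, -1.8]
opening: 0.0138
```

Call:
arm_command(
  targets=[
    [[0,0,0,0,-4,0,0],[0,0,0,0,-8,0,0],[0,0,0,0,-11,0,0],[0,0,0,0,-13,0,0],[0,0,0,0,-14.3,0,0],[0,0,0,0,-14.3,0,0],[0,0,0,0,-14.3,0,0]],
  ],
)

```text
clock: 16.72
tool_pos: [0.538, -0.1053, 0.1515]
orientation: [-179.8, 0.3, 0.3]
force: [-0.0, -1.3, -1.6]
opening: 0.0134
```

```bash
python3 - <<'E'
from h import *
o=ctrl.get_obs();print(o['tool_pos'],o['orientation'],o['force'],o['moment'],o['opening'])
a,m=snap('wrist','w12.png'); b,_=snap('side','s12.png');
np.save('w12m.npy',m,allow_pickle=True)
cv2.imwrite('pics/c12.png',np.hstack([cv2.resize(a,(400,300)),cv2.resize(b[150:330,170:410],(400,300))]))
E
```

```text
[ 0.53797674 -0.10531346  0.15147865] [-179.80025647    0.27545101    0.27135391] [-0.0097593  -1.32370277 -1.62178003] [ 0.00463385 -0.00745137  0.01430992] 0.013372285129399293
```

View pics/c12.png

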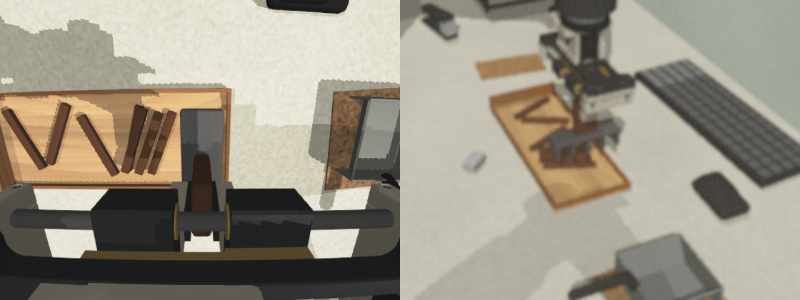

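```bash
python3 - <<'E'
from h import *
m=np.load('w12m.npy',allow_pickle=True).item()
for z in(.115,.121,.127): print(z,plane(m,[(181*1.4,109*1.4),(224*1.4,109*1.4)],z)[:,:2].round(3).tolist())
print(plane(m,[(231*1.4,89*1.4)],.014), plane(m,[(232*1.4,184*1.4)],.014))
E
```

```text
0.115 [[0.598, -0.086], [0.598, -0.123]]
0.121 [[0.599, -0.086], [0.599, -0.123]]
0.127 [[0.6, -0.087], [0.6, -0.122]]
[[ 0.61253234 -0.14132569  0.014     ]] [[ 0.47774985 -0.14862799  0.014     ]]
```

Call:
arm_command(
  targets=[
    [[0,0,0,0,0,-2,0],[0,0,0,0,0,-4,0],[0,0,0,0,0,-6,0],[0,0,0,0,0,-7,0],[0,0,0,0,0,-7.4,0],[0,0,0,0,0,-7.6,0],[0,0,0,0,0,-7.6,0]],
  ],
)

```text
clock: 17.4
tool_pos: [0.5391, -0.1046, 0.0768]
orientation: [-179.8, 0.2, 0.4]
force: [-0.2, -0.5, -1.7]
opening: 0.0136
```

Call:
arm_command(
  targets=[
    [[0,0,0,0,0,-0.2,0],[0,0,0,0,0,-0.3,0],[0,0,0,0,0,-0.4,0],[0,0,0,0,0,-0.4,0]],
  ],
)

```text
clock: 17.73
tool_pos: [0.5387, -0.1051, 0.0728]
orientation: [-179.8, 0.1, 0.4]
force: [-0.0, 0.6, -1.7]
opening: 0.0139
```

Call:
arm_command(
  targets=[
    [[0,0,0,0,0,-0.1,0],[0,0,0,0,0,-0.2,0],[0,0,0,0,0,-0.3,0],[0,0,0,0,0,-0.3,0]],
  ],
)

```text
clock: 18.07
tool_pos: [0.5384, -0.1051, 0.0692]
orientation: [-179.8, 0.2, 0.3]
force: [0.5, 0.1, -1.7]
opening: 0.0139
```

Call:
arm_command(
  targets=[
    [[0,0,0,0,0,-0.1,0],[0,0,0,0,0,-0.2,0],[0,0,0,0,0,-0.2,0],[0,0,0,0,0,-0.2,0]],
  ],
)

```text
clock: 18.4
tool_pos: [0.5388, -0.1051, 0.0689]
orientation: [-179.8, 0.1, 0.4]
force: [-4.9, 2.9, 11.9]
opening: 0.0138
```

Call:
arm_command(
  targets=[
    [[0,0,0,0,0,-0.1,0],[0,0,0,0,0,-0.1,0],[0,0,0,0,0,-0.1,0]],
  ],
)

```text
clock: 18.65
tool_pos: [0.5389, -0.1051, 0.0688]
orientation: [-179.8, 0.1, 0.4]
force: [-7.1, 3.4, 22.0]
opening: 0.0134
```

Call:
arm_command(
  targets=[
    [[0,0,0,0,0.2,0.4,0],[0,0,0,0,1.2,0.4,0],[0,0,0,0,2.2,0.4,0],[0,0,0,0,3.2,0.4,0],[0,0,0,0,4.2,0.4,0],[0,0,0,0,5.2,0.4,0],[0,0,0,0,6.2,0.4,0],[0,0,0,0,7.2,0.4,0]],
  ],
)

```text
clock: 19.32
tool_pos: [0.5385, -0.0318, 0.0703]
orientation: [-179.8, 0.2, 0.4]
force: [0.2, -0.1, -2.0]
opening: 0.0139
```

Call:
arm_command(
  targets=[
    [[0,0,0,0,1,0,0],[0,0,0,0,2,0,0],[0,0,0,0,3,0,0],[0,0,0,0,4,0,0],[0,0,0,0,5,0,0],[0,0,0,0,6,0,0],[0,0,0,0,7,0,0],[0,0,0,0,7,0,0]],
  ],
)

```text
clock: 19.98
tool_pos: [0.5389, 0.0387, 0.0706]
orientation: [-179.8, 0.1, 0.4]
force: [-0.6, -0.3, -1.3]
opening: 0.0137
```

```bash
cat >> h.py <<'E'
def topdown(im,m,x0=.45,x1=.63,y0=-.16,y1=.21,z=.014,s=1600):
    # metric view of the tray at pencil-top height: columns = +y to the left, rows = -x downward
    q=proj(m,[(x1,y1,z),(x1,y0,z),(x0,y0,z),(x0,y1,z)]).astype(np.float32)
    w,h=int((y1-y0)*s),int((x1-x0)*s)
    ys,xs=np.meshgrid(np.linspace(y1,y0,w),np.linspace(x1,x0,h))
    p=proj(m,np.c_[xs.ravel(),ys.ravel(),np.full(xs.size,z)]).astype(np.float32).reshape(h,w,2)
    return cv2.remap(im,p[...,0],p[...,1],cv2.INTER_CUBIC)
E
python3 - <<'E'
from h import *
o=ctrl.get_obs();print(o['tool_pos'],o['force'],o['moment'],o['opening'])
a,m=snap('wrist','w13.png'); b,ms=snap('side','s13.png');c,mc=snap('scene','x13.png')
T=[topdown(i,k) for i,k in((a,m),(b,ms))]
cv2.imwrite('pics/c13.png',np.vstack(T)); print(T[0].shape)
E
```

```text
[0.53893397 0.03870315 0.07059362] [-0.57988636 -0.32715764 -1.26053582] [-0.0314832  -0.02603981 -0.05863292] 0.013671421285512868
(288, 592, 3)
```

View pics/c13.png

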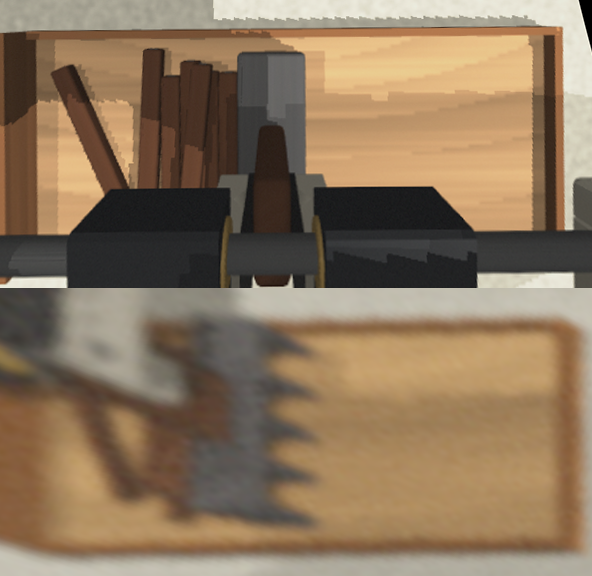

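The rectified wrist view shows one pencil still askew at (90,130) and five or more side by side at columns 150–235 in front of the rake. I'll push further, slowly and watching the force.

Call:
arm_command(
  targets=[
    [[0,0,0,0,0.7,0,0],[0,0,0,0,1.4,0,0],[0,0,0,0,2.1,0,0],[0,0,0,0,2.8,0,0],[0,0,0,0,3.4,0,0],[0,0,0,0,3.8,0,0],[0,0,0,0,4.0,0,0],[0,0,0,0,4.0,0,0]],
  ],
)

```text
clock: 20.8
tool_pos: [0.5386, 0.0775, 0.0705]
orientation: [-179.8, 0.2, 0.4]
force: [-0.6, 0.1, -0.7]
opening: 0.0138
```

Call:
arm_command(
  targets=[
    [[0,0,0,0,0.2,0,0],[0,0,0,0,0.4,0,0],[0,0,0,0,0.4,0,0],[0,0,0,0,0.4,0,0]],
  ],
)

```text
clock: 21.13
tool_pos: [0.5386, 0.0809, 0.0705]
orientation: [-179.8, 0.2, 0.4]
force: [-0.4, 0.4, -1.0]
opening: 0.0138
```

Call:
arm_command(
  targets=[
    [[0,0,0,0,0.2,0,0],[0,0,0,0,0.4,0,0],[0,0,0,0,0.4,0,0],[0,0,0,0,0.4,0,0]],
  ],
)

```text
clock: 21.47
tool_pos: [0.5386, 0.0851, 0.0705]
orientation: [-179.8, 0.2, 0.4]
force: [-0.7, -0.2, -1.2]
opening: 0.0137
```

Call:
arm_command(
  targets=[
    [[0,0,0,0,0.2,0,0],[0,0,0,0,0.4,0,0],[0,0,0,0,0.4,0,0],[0,0,0,0,0.4,0,0]],
  ],
)

```text
clock: 21.8
tool_pos: [0.5386, 0.0891, 0.0705]
orientation: [-179.8, 0.2, 0.4]
force: [-0.4, 0.4, -2.2]
opening: 0.0138
```

Call:
arm_command(
  targets=[
    [[0,0,0,0,0.2,0,0],[0,0,0,0,0.4,0,0],[0,0,0,0,0.4,0,0],[0,0,0,0,0.4,0,0]],
  ],
)

```text
clock: 22.13
tool_pos: [0.5386, 0.0931, 0.0705]
orientation: [-179.8, 0.2, 0.4]
force: [-0.6, -0.3, -2.9]
opening: 0.0134
```

```bash
python3 - <<'E'
from h import *
o=ctrl.get_obs();print(o['tool_pos'],o['force'],o['moment'])
a,m=snap('wrist','w14.png'); T=topdown(a,m)
cv2.imwrite('pics/t14.png',T)
# brightness profiles along y for three rows (x) over the pencil zone
g=T.astype(int); sat=T[...,2].astype(int)
for x in(.595,.585,.575,.565,.555):
    r=int((.63-x)*1600); c0=int((.21-.195)*1600); c1=int((.21-.08)*1600)
    print(x,g[r-1:r+2,c0:c1:3,2].mean(0).astype(int).tolist())
E
```

```text
[0.53861689 0.09310357 0.07046794] [-0.5763803  -0.34564912 -2.90020062] [-0.04501046 -0.0116892  -0.02364864]
0.595 [58, 58, 60, 77, 132, 132, 132, 133, 134, 130, 171, 170, 67, 73, 72, 73, 73, 72, 43, 100, 132, 130, 168, 168, 168, 168, 167, 168, 168, 167, 166, 167, 166, 165, 165, 166, 164, 164, 164, 164, 164, 164, 164, 66, 70, 71, 71, 69, 70, 70, 70, 70, 69, 88, 92, 91, 91, 89, 91, 92, 91, 91]
0.585 [58, 59, 60, 77, 128, 115, 68, 73, 71, 73, 75, 63, 68, 73, 72, 72, 74, 72, 45, 90, 123, 123, 146, 157, 165, 68, 72, 72, 73, 67, 72, 72, 70, 72, 73, 62, 47, 46, 63, 60, 62, 64, 61, 71, 65, 76, 75, 73, 74, 74, 73, 72, 73, 92, 104, 104, 103, 102, 103, 105, 105, 103]
0.575 [58, 59, 60, 63, 118, 114, 56, 73, 71, 72, 74, 65, 65, 74, 71, 72, 74, 73, 56, 71, 73, 71, 72, 74, 56, 71, 71, 72, 71, 70, 73, 71, 72, 73, 73, 44, 61, 48, 71, 71, 72, 72, 70, 69, 68, 74, 75, 74, 71, 73, 73, 73, 72, 91, 105, 102, 103, 102, 102, 104, 105, 102]
0.565 [59, 58, 59, 99, 118, 120, 55, 73, 72, 72, 75, 64, 67, 74, 72, 73, 74, 73, 51, 72, 72, 71, 72, 73, 57, 69, 71, 71, 65, 73, 73, 71, 71, 73, 64, 46, 60, 46, 71, 59, 58, 60, 58, 70, 63, 73, 74, 72, 71, 73, 72, 72, 73, 89, 104, 103, 100, 100, 101, 101, 102, 100]
0.555 [100, 105, 112, 114, 124, 108, 86, 103, 101, 104, 107, 102, 84, 100, 86, 82, 77, 72, 52, 72, 72, 72, 74, 74, 57, 66, 70, 70, 71, 73, 70, 71, 73, 73, 48, 57, 59, 56, 67, 57, 58, 59, 58, 54, 59, 57, 57, 57, 56, 57, 57, 55, 57, 74, 84, 92, 91, 91, 91, 89, 90, 88]
```

```bash
python3 - <<'E'
from h import *
T=cv2.imread('pics/t14.png'); 
b,ms=snap('side','s14.png'); c,mc=snap('scene','x14.png')
def crop(i,k,h=.05):
    q=proj(k,[(.47,.06,.0),(.61,.06,0),(.61,.2,0),(.47,.2,0),(.54,.1,h)]);lo=q.min(0).astype(int)-4;hi=q.max(0).astype(int)+4
    return cv2.resize(i[lo[1]:hi[1],lo[0]:hi[0]],(395,270),interpolation=cv2.INTER_CUBIC)
top=cv2.resize(T[20:190,0:400],(790,330),interpolation=cv2.INTER_CUBIC)
cv2.imwrite('pics/c14.png',np.vstack([top,np.hstack([crop(b,ms),crop(c,mc)])]))
E
```

```text
(no output)
```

View pics/c14.png

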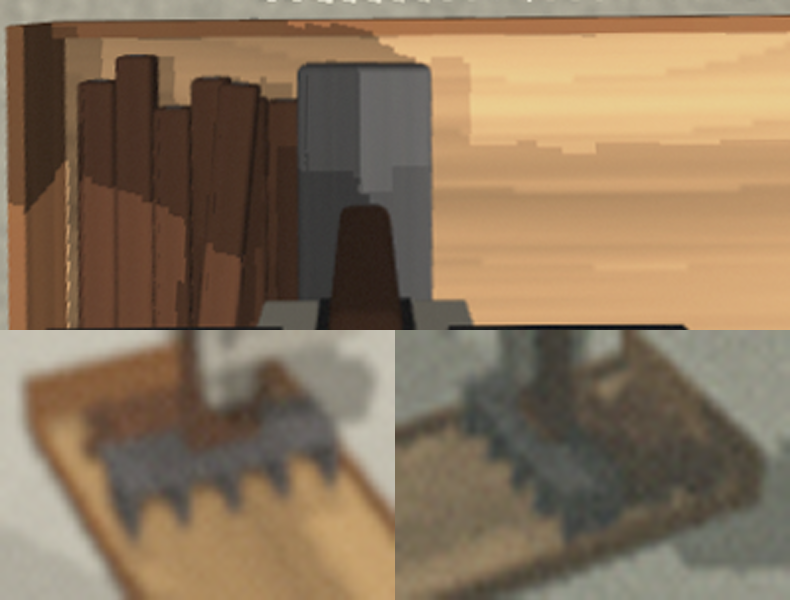

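View 16 (last): six pencils lie flat in a row from the wall (columns 80–300) and a seventh lies on top near column 240 (y≈0.133). I'll lift the rake over, drop it between wall and that pencil at pencil-top height, and draw the pencil off the row toward −y. From here I check by numbers only.

Call:
arm_command(
  targets=[
    [[0,0,0,0,-0.5,0.3,0],[0,0,0,0,-0.7,2,0],[0,0,0,0,-0.7,4,0],[0,0,0,0,0,6,0],[0,0,0,0,3,6,0],[0,0,0,0,6,6,0],[0,0,0,0,7.4,6,0],[0,0,0,0,7.4,6,0]],
  ],
)

```text
clock: 22.95
tool_pos: [0.5389, 0.1692, 0.1308]
orientation: [-179.8, 0.1, 0.5]
force: [0.4, -0.2, -1.8]
opening: 0.0139
```

Call:
arm_command(
  targets=[
    [[0,0,0,0,0,-1,0],[0,0,0,0,0,-2,0],[0,0,0,0,0,-2.5,0],[0,0,0,0,0,-2.5,0],[0,0,0,0,0,-2.5,0]],
  ],
)

```text
clock: 23.37
tool_pos: [0.5382, 0.1659, 0.1046]
orientation: [-179.9, 0.3, 0.3]
force: [0.7, -0.3, -1.2]
opening: 0.0141
```

```bash
python3 - <<'E'
from h import *
o=ctrl.get_obs();print(o['tool_pos'],o['orientation'],o['force'])
E
```

```text
[0.53824807 0.16588741 0.10464029] [-179.87386196    0.26249541    0.30885144] [ 0.72736223 -0.27949999 -1.23142628]
```

Call:
arm_command(
  targets=[
    [[0,0,0,0,0.1,-0.5,0],[0,0,0,0,0.1,-1.0,0],[0,0,0,0,0.1,-1.3,0],[0,0,0,0,0.1,-1.3,0]],
  ],
)

```text
clock: 23.7
tool_pos: [0.5381, 0.1676, 0.0916]
orientation: [-179.8, 0.2, 0.3]
force: [-0.9, 0.3, -1.6]
opening: 0.0138
```

Call:
arm_command(
  targets=[
    [[0,0,0,0,0,-0.3,0],[0,0,0,0,0,-0.6,0],[0,0,0,0,0,-0.8,0],[0,0,0,0,0,-0.8,0]],
  ],
)

```text
clock: 24.03
tool_pos: [0.5383, 0.1678, 0.084]
orientation: [-179.8, 0.2, 0.4]
force: [-0.1, -0.2, -0.5]
opening: 0.0141
```

```bash
python3 - <<'E'
from h import *
o=ctrl.get_obs();print(o['tool_pos'],o['orientation'],o['force'])
a,m=snap('wrist','w15.png'); T=topdown(a,m,z=.023); cv2.imwrite('pics/t15.png',T)
for x in(.595,.585,.575,.565):
    r=int((.63-x)*1600); c0=int((.21-.15)*1600); c1=int((.21-.08)*1600)
    print(x,T[r-1:r+2,c0:c1:3,2].mean(0).astype(int).tolist())
E
```

```text
[0.5383096  0.16781514 0.08397467] [-179.82692575    0.21562365    0.35657568] [-0.13926158 -0.23169927 -0.47206177]
0.595 [79, 109, 122, 121, 125, 132, 139, 215, 214, 214, 232, 232, 232, 232, 232, 232, 231, 232, 232, 231, 231, 231, 230, 230, 231, 230, 231, 232, 231, 231, 231, 231, 231, 231, 231, 233, 233, 233]
0.585 [106, 83, 57, 58, 60, 48, 69, 103, 101, 102, 104, 107, 63, 89, 92, 93, 97, 93, 206, 227, 233, 233, 233, 234, 234, 233, 233, 234, 234, 233, 233, 233, 233, 233, 233, 233, 233, 233]
0.575 [107, 92, 56, 59, 58, 46, 85, 102, 101, 103, 105, 100, 63, 101, 101, 103, 108, 107, 177, 211, 225, 225, 225, 224, 225, 224, 224, 224, 224, 224, 224, 224, 224, 223, 223, 222, 222, 222]
0.565 [108, 85, 58, 59, 49, 69, 88, 88, 90, 90, 94, 91, 62, 86, 87, 90, 94, 92, 153, 177, 187, 189, 189, 189, 189, 188, 189, 189, 190, 191, 191, 190, 191, 192, 191, 191, 191, 191]
```

Call:
arm_command(
  targets=[
    [[0,0,0,0,0,-0.1,0],[0,0,0,0,0,-0.2,0],[0,0,0,0,0,-0.3,0],[0,0,0,0,0,-0.3,0]],
  ],
)

```text
clock: 24.42
tool_pos: [0.5385, 0.1679, 0.0813]
orientation: [-179.8, 0.2, 0.4]
force: [0.4, 0.2, -1.8]
opening: 0.014
```

Call:
arm_command(
  targets=[
    [[0,0,0,0,-0.5,0,0],[0,0,0,0,-1.0,0,0],[0,0,0,0,-1.5,0,0],[0,0,0,0,-2.0,0,0],[0,0,0,0,-2.5,0,0],[0,0,0,0,-3.0,0,0],[0,0,0,0,-3.0,0,0]],
  ],
)

```text
clock: 25.0
tool_pos: [0.5384, 0.1369, 0.0815]
orientation: [-179.8, 0.2, 0.3]
force: [-0.3, 0.2, -2.4]
opening: 0.0135
```

```bash
python3 - <<'E'
from h import *
o=ctrl.get_obs();print(o['tool_pos'],o['orientation'],o['force'])
a,m=snap('wrist','w16.png'); T=topdown(a,m,z=.014); cv2.imwrite('pics/t16.png',T)
for x in(.595,.585,.575,.565):
    r=int((.63-x)*1600); c0=int((.21-.21)*1600); c1=int((.21-.05)*1600)
    print(x,T[r-1:r+2,c0:c1:3,2].mean(0).astype(int).tolist())
E
```

```text
[0.53842314 0.13685326 0.08147466] [-179.81427835    0.19482258    0.30648364] [-0.2761126   0.24888553 -2.3617718 ]
0.595 [166, 168, 170, 163, 115, 116, 107, 60, 58, 60, 109, 132, 132, 133, 133, 134, 136, 171, 171, 162, 71, 71, 71, 72, 72, 63, 107, 86, 58, 62, 60, 61, 64, 58, 56, 57, 65, 66, 67, 67, 66, 69, 71, 70, 69, 69, 70, 64, 65, 85, 124, 127, 124, 131, 189, 204, 204, 203, 203, 227, 230, 232, 232, 232, 232, 232, 232, 232, 232, 233, 233, 233, 233, 233, 233, 233, 233, 233, 233, 233, 233, 233, 233, 233, 233]
0.585 [166, 170, 169, 161, 114, 114, 108, 61, 59, 61, 99, 128, 129, 67, 69, 72, 72, 73, 73, 52, 71, 73, 71, 72, 73, 66, 67, 71, 76, 76, 75, 74, 74, 75, 73, 72, 103, 102, 105, 104, 103, 103, 101, 105, 104, 104, 102, 105, 106, 106, 73, 130, 91, 69, 85, 88, 88, 137, 219, 223, 234, 234, 233, 234, 233, 233, 233, 233, 233, 234, 233, 233, 234, 234, 233, 233, 233, 234, 234, 233, 233, 233, 233, 233, 233]
0.575 [174, 172, 170, 172, 112, 113, 107, 60, 58, 61, 85, 119, 124, 67, 64, 72, 71, 73, 74, 57, 73, 74, 71, 72, 73, 67, 58, 72, 75, 75, 75, 74, 72, 74, 72, 72, 103, 102, 103, 103, 102, 103, 102, 104, 103, 105, 102, 105, 106, 107, 91, 105, 79, 68, 85, 88, 91, 128, 196, 206, 222, 222, 221, 221, 222, 222, 222, 222, 222, 221, 221, 221, 221, 221, 221, 221, 221, 227, 230, 230, 229, 229, 229, 229, 229]
0.565 [173, 170, 169, 173, 113, 113, 109, 60, 59, 60, 80, 117, 117, 76, 60, 72, 71, 73, 73, 53, 72, 72, 71, 72, 73, 66, 54, 70, 74, 74, 75, 72, 72, 75, 73, 73, 104, 101, 103, 103, 101, 102, 101, 102, 102, 104, 102, 104, 107, 107, 89, 90, 85, 68, 86, 88, 89, 121, 193, 192, 194, 192, 192, 192, 193, 192, 192, 192, 193, 192, 192, 192, 193, 193, 192, 193, 192, 193, 192, 192, 193, 193, 192, 193, 193]
```

Call:
arm_command(
  targets=[
    [[0,0,0,0,-0.5,0,0],[0,0,0,0,-1.0,0,0],[0,0,0,0,-1.5,0,0],[0,0,0,0,-2.0,0,0],[0,0,0,0,-2.0,0,0],[0,0,0,0,-2.0,3,0],[0,0,0,0,-2.0,6,0],[0,0,0,0,-2.0,6,0]],
  ],
)

```text
clock: 25.72
tool_pos: [0.5419, 0.119, 0.1471]
orientation: [-179.6, -0.3, 0.4]
force: [1.5, 1.4, -0.8]
opening: 0.0136
```

Call:
arm_command(
  targets=[
    [[0,0,0,0,-4,0,0],[0,0,0,0,-8,0,0],[0,0,0,0,-11,0,0],[0,0,0,0,-13,0,0],[0,0,0,0,-13,0,0],[0,0,0,0,-13,0,0]],
  ],
)

```text
clock: 26.22
tool_pos: [0.5385, -0.0132, 0.1415]
orientation: [-179.8, 0.2, 0.2]
force: [0.0, 1.1, -1.5]
opening: 0.0139
```

```bash
python3 - <<'E'
from h import *
o=ctrl.get_obs();print(o['tool_pos'],o['orientation'],o['force'])
a,m=snap('wrist','w17.png'); T=topdown(a,m,z=.014); cv2.imwrite('pics/t17.png',T)
for x in(.600,.585,.575,.565,.55,.535,.52,.505,.49):
    r=int((.63-x)*1600); c0=int((.21-.21)*1600); c1=int((.21+.03)*1600)
    print(x,T[r-1:r+2,c0:c1:3,2].mean(0).astype(int).tolist())
E
```

```text
[ 0.53854552 -0.01317036  0.14145804] [-1.79800348e+02  1.64485806e-01  2.25036185e-01] [ 0.03904773  1.1219595  -1.52616835]
0.6 [113, 103, 57, 59, 59, 59, 58, 58, 57, 60, 59, 55, 117, 206, 204, 205, 203, 203, 181, 164, 145, 117, 107, 104, 96, 89, 90, 98, 144, 148, 170, 180, 157, 158, 158, 158, 157, 158, 157, 156, 156, 156, 155, 155, 155, 154, 156, 155, 155, 155, 161, 165, 165, 165, 165, 165, 166, 167, 166, 167, 167, 165, 166, 167, 166, 167, 165, 165, 165, 165, 165, 166, 164, 164, 165, 164, 165, 164, 164, 164, 164, 170, 215, 195, 194, 170, 182, 197, 197, 187, 186, 227, 197, 220, 229, 229, 229, 229, 229, 230, 230, 230, 230, 230, 231, 231, 231, 231, 231, 231, 231, 231, 231, 231, 231, 231, 231, 231, 231, 231, 232, 231, 232, 232, 232, 232, 232, 228]
0.585 [113, 109, 64, 95, 108, 106, 106, 105, 103, 109, 109, 103, 91, 102, 99, 100, 102, 105, 107, 91, 99, 101, 101, 104, 107, 104, 70, 45, 95, 122, 119, 150, 127, 100, 101, 104, 108, 106, 99, 75, 81, 86, 87, 89, 86, 53, 66, 76, 79, 74, 68, 58, 55, 117, 72, 73, 73, 70, 46, 39, 78, 136, 137, 138, 175, 175, 175, 174, 175, 175, 175, 175, 175, 17
[... 3848 characters left out ...]
6, 56, 56, 57, 52, 40, 41, 43, 43, 42, 45, 43, 44, 45, 45, 44, 43, 42, 80, 90, 89]
0.49 [157, 159, 109, 96, 106, 107, 110, 104, 102, 105, 113, 109, 116, 183, 184, 184, 185, 184, 184, 187, 215, 215, 214, 215, 214, 217, 135, 102, 101, 102, 102, 98, 84, 85, 180, 211, 209, 213, 215, 187, 172, 170, 172, 172, 168, 159, 130, 130, 131, 133, 140, 148, 208, 213, 213, 213, 212, 213, 213, 214, 213, 213, 214, 213, 213, 213, 213, 213, 213, 213, 213, 214, 214, 214, 214, 214, 214, 214, 214, 214, 214, 214, 214, 215, 215, 215, 214, 215, 215, 215, 216, 215, 216, 217, 216, 217, 218, 218, 218, 219, 219, 220, 222, 116, 55, 57, 56, 55, 55, 54, 50, 40, 43, 44, 45, 44, 43, 43, 44, 46, 44, 44, 44, 44, 43, 43, 79, 83]
```

All seven pencils now show as separate equal-width stripes at the same height, parallel to the wall (y≈0.104–0.185). Taking the rake back to its pad.

Call:
arm_command(
  targets=[
    [[0,0,0,0,3,1,0],[0,0,0,0,7,1,0],[0,0,0,0,11,1,0],[0,0,0,0.5,15,1,0],[0,0,0,1,19,1,0],[0,0,0,1.5,23,1,0],[0,0,0,2.1,27,1,0],[0,0,0,2.1,31,1,0]],
  ],
)

```text
clock: 26.93
tool_pos: [0.5596, 0.3014, 0.1514]
orientation: [-179.8, 0.1, 0.4]
force: [1.5, -0.6, -1.3]
opening: 0.014
```

Call:
arm_command(
  targets=[
    [[0,0,0,0,3,0,0],[0,0,0,0,4.5,-1,0],[0,0,0,0,5,-3,0],[0,0,0,0,5,-5,0],[0,0,0,0,5,-6.5,0],[0,0,0,0,5,-7,0],[0,0,0,0,5,-7,0],[0,0,0,0,5,-7,0]],
  ],
)

```text
clock: 27.6
tool_pos: [0.5597, 0.3483, 0.0818]
orientation: [-179.8, 0.2, 0.4]
force: [0.9, -0.1, -1.7]
opening: 0.0138
```

```bash
python3 - <<'E'
from h import *
o=ctrl.get_obs();print(o['tool_pos'],o['orientation'],o['force'])
E
```

```text
[0.5596728  0.34826634 0.08176601] [-1.79819449e+02  1.64463225e-01  3.94427901e-01] [ 0.92316578 -0.12037444 -1.73533746]
```

Call:
arm_command(
  targets=[
    [[0,0,0,0,0,-0.5,0],[0,0,0,0,0,-0.9,0],[0,0,0,0,0,-1.2,0],[0,0,0,0,0,-1.4,0],[0,0,0,0,0,-1.5,0],[0,0,0,0,0,-1.5,0]],
  ],
)

```text
clock: 28.1
tool_pos: [0.5597, 0.3479, 0.067]
orientation: [-179.8, 0.2, 0.4]
force: [-0.7, -0.5, 2.1]
opening: 0.014
```

Call:
arm_command(
  targets=[
    [[0,0,0,0,0,0,0.1],[0,0,0,0,0,0,0.25],[0,0,0,0,0,0,0.4],[0,0,0,0,0,0,0.5],[0,0,0,0,0,0,0.5],[0,0,0,0,0,0,0.5]],
  ],
)

```text
clock: 28.6
tool_pos: [0.5597, 0.348, 0.0665]
orientation: [-179.8, 0.2, 0.4]
force: [0.5, 1.1, 0.7]
opening: 0.0406
```

Call:
arm_command(
  targets=[
    [[0,0,0,0,0,2,0.5],[0,0,0,0,0,5,0.5],[0,0,0,0,0,9,0.5],[0,0,0,0,0,13,0.5],[0,0,0,-3,-4,16,0.5],[0,0,0,-6,-8,18,0.5],[0,0,0,-9,-12,20,0.5],[0,0,0,-10,-15,20,0.5]],
  ],
)

```text
clock: 29.27
tool_pos: [0.4721, 0.2219, 0.2618]
orientation: [-179.7, 0.1, 0.4]
force: [0.5, -0.1, 1.2]
opening: 0.0438
```

Call:
arm_command(
  targets=[
    [[0,0,0,-1,-3,2,0.5],[0,0,0,-1,-3,2,0.5],[0,0,0,-1,-3,2,0.5]],
  ],
)

```text
clock: 29.52
tool_pos: [0.4629, 0.1916, 0.2823]
orientation: [-179.6, -0.0, 0.3]
force: [-0.1, 1.0, -0.3]
opening: 0.044
```

```bash
python3 - <<'E'
from h import *
o=ctrl.get_obs();print(o['tool_pos'],o['orientation'],o['force'],o['opening'])
a,m=snap('wrist','w18.png'); np.save('w18m.npy',m,allow_pickle=True)
T=topdown(a,m,z=.014); cv2.imwrite('pics/t18.png',T)
for x in(.585,.565,.54,.51):
    r=int((.63-x)*1600)
    print(x,T[r-1:r+2,0:240:3,2].mean(0).astype(int).tolist())
# rake: dark grey bar mask on a rectified view at bar-top height
B=topdown(a,m,x0=.45,x1=.68,y0=.27,y1=.42,z=.035); h=cv2.cvtColor(B,cv2.COLOR_BGR2HSV)
M=((h[...,1]<45)&(h[...,2]<125)).astype(np.uint8); M=cv2.morphologyEx(M,cv2.MORPH_OPEN,np.ones((7,7)))
for c in cv2.findContours(M,0,2)[0]:
    if cv2.contourArea(c)>1500:
        (u,v),s,t=cv2.minAreaRect(c); print('dark',np.round([.68-v/1600,.42-u/1600],4),np.round(np.array(s)/1600,4),t)
cv2.imwrite('pics/r18.png',B)
E
```

```text
[0.46289521 0.19158286 0.28226967] [-1.79627165e+02 -1.71762117e-02  2.94948645e-01] [-0.09335698  0.99061861 -0.26872029] 0.044027010923369934
0.585 [152, 147, 147, 148, 147, 144, 148, 148, 148, 131, 112, 113, 111, 78, 92, 90, 91, 92, 94, 74, 81, 90, 90, 93, 94, 97, 156, 122, 143, 148, 149, 142, 77, 84, 89, 90, 94, 93, 90, 83, 94, 98, 98, 101, 108, 134, 124, 122, 124, 129, 128, 146, 148, 126, 40, 79, 90, 90, 88, 135, 193, 216, 216, 216, 216, 216, 216, 216, 216, 216, 216, 216, 215, 216, 216, 216, 216, 216, 215, 215]
0.565 [147, 149, 153, 157, 154, 151, 151, 147, 146, 148, 108, 110, 111, 80, 79, 91, 91, 92, 96, 76, 78, 90, 91, 92, 94, 85, 73, 88, 90, 90, 93, 93, 73, 83, 89, 91, 95, 94, 89, 79, 92, 89, 89, 92, 93, 64, 87, 88, 91, 94, 93, 94, 114, 118, 38, 83, 90, 90, 90, 142, 184, 210, 207, 206, 206, 206, 205, 205, 205, 205, 204, 204, 204, 202, 203, 203, 203, 202, 203, 201]
0.54 [149, 153, 153, 152, 152, 152, 150, 144, 145, 152, 108, 107, 103, 74, 75, 91, 92, 93, 96, 89, 80, 93, 92, 92, 96, 95, 78, 91, 91, 92, 92, 96, 73, 77, 88, 90, 94, 94, 78, 74, 92, 91, 92, 93, 93, 67, 81, 89, 91, 94, 94, 94, 122, 101, 45, 81, 91, 93, 88, 140, 180, 210, 210, 209, 208, 208, 209, 209, 208, 208, 207, 207, 207, 207, 206, 206, 206, 206, 206, 206]
0.51 [154, 150, 151, 149, 148, 152, 151, 145, 143, 143, 114, 114, 115, 87, 80, 92, 92, 94, 95, 79, 81, 91, 91, 93, 93, 85, 69, 91, 92, 91, 94, 95, 74, 75, 84, 84, 91, 96, 82, 73, 92, 91, 92, 94, 93, 66, 77, 83, 84, 92, 94, 101, 115, 106, 54, 87, 92, 93, 94, 154, 192, 217, 217, 216, 216, 216, 216, 217, 217, 215, 216, 216, 215, 216, 215, 216, 215, 215, 215, 215]
dark [0.5616 0.3456] [0.1156 0.045 ] 90.0
```

```bash
python3 -c "
from plant import ctrl
print(ctrl.close_job(), ctrl.get_obs()['clock'])"
```

```text
the job is handed in; nothing more can be done
the job is handed in; nothing more can be done
```

I handed the job in after about 30 s of robot time; the interface gives no verdict, so what follows rests on my own checks.

**What I did**
- I tipped four pencils out of the scoop into the tray and stood the scoop back on its pad. It sat about 9 mm off the pad's centre.
- The first rake push left one pencil lying on top of the row. I drew it off with the rake at pencil-top height.
- I then stood the rake back on its pad.

**Last checks**
- **Pencils:** the final wrist picture, read as brightness profiles, shows seven separate stripes of about pencil width. All are parallel to the tall wall, with centres about 10–85 mm from it. The last pencil stands about 5 mm apart from the row.
- **Rake:** a colour mask puts it about 2 mm from its pad's centre. The gripper was open and clear of it.

**Limits of these checks**
- I had used all 16 picture views before the final combing move, so I judged the end state from numbers alone.
- I did not measure the pencils' heights directly. I took them as flat from the equal stripe widths and the count of seven.
- I did not look at the scoop again after leaving it.
- The measured tool position was up to 7 mm off the commanded one at times, so I found the tray floor by touch, pressing with about 22 N.

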